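Clear the pail onto its hook and set the square on the blank

ROBOT

A 7-joint arm with a two-finger parallel gripper is mounted at the origin on the work surface. World frame = base frame: x ahead of the robot, y to its left, z up, the work surface at z = 0. Lengths are in m, angles in rad, forces in N, time in s.
With the tool pointing down it reaches from about 0.425 to 0.925 m from the base axis. Payload 6.8 kg.
Tool frame: the origin (TCP) lies on the centre line of the jaws, within the pads' length; the fingertips stand 25 mm ahead of it and the grasp point (between the pads) lies 6 mm ahead of it (manip.tips_ahead is the distance from the TCP to the fingertips, in m); z points along the fingers, y is the line along which they close (so a half turn about z gives the same grasp; the last joint's range is limited). The gripper opens to 85 mm and grips with 20 to 120 N. Pads are 22 mm wide; open, the fingers measure 114 mm over their backs; the gripper's body (76 mm by 85 mm) begins 54 mm behind the grasp point. The pads swing forward as they close: fully open they stand 13 mm farther back than shut.
Start: joints at [1.216, 0.477, 0.022, 1.555, -0.011, 1.109, -0.083], TCP at [0.165, -0.655, 0.236] pointing down, gripper open.
Joint ranges: [-2.96, 2.96], [-0.34, 2.1], [-1.41, 1.46], [0.24, 2.44], [-1.37, 4.51], [0.17, 1.92], [-2.96, 2.96]. Speed limits (rad/s): [2.39, 2.39, 3.14, 3.14, 3.14, 3.14, 3.14].

INTERFACE

Orientations are given as a rotation vector (axis times angle).
In Python, from workcell import manip, grab_frame, camera_params, spotter gives the robot as it stands.
- The arm moves only by the shell command python3 -m inch 'ROWS' [OPENING] [FORCE]. ROWS is JSON, a list of rows, each an object of numbers: "dx", "dy", "dz": the shift along the tool's x, y, z in mm; "yaw": the turn about the tool's z in degrees. A call has 1 to 8 rows; each row is the pose to reach, as a shift and turn from the pose commanded when the call began, along the tool's axes at that moment; what a row does not reach only later rows make up. A row lasts 1/12 s, in which the tool goes at most 41.7 mm and 7.16 degrees, less where a joint would pass 70% of its speed; a pose out of reach is approached as far as the arm can. A call with a gripper value outside its range is refused whole. OPENING is the finger opening in mm, from 0 to 85.4, set as the call begins (- or left out, the last holds). The fingers move at their own pace and stop on an object; FORCE is the grip in N (left out, the last holds). Time passes only in rows, so rows that repeat a pose let the fingers close. It gives the time, the measured TCP pose, the force, the opening and the grip force at its end, in the units of the state.
- manip.get_obs(): the state, without advancing time (a new reading comes with each control period).
- grab_frame(name): name is "side" or "top" or "wrist"; returns the picture (480x640x3 uint8, red, green, blue); there is no depth.
- camera_params(name): a dict with "intrinsics" (3x3 intrinsics, pixels), "k1" (the pictures are not rectified: a ray, as slopes to the right and down, at radius r is drawn at 1 + k1 r^2 times it, then the intrinsics apply), "R" (3x3) and "t" (3): a world point X has camera coordinates R X + t; the wrist camera has in their place "hand_eye" (4x4, takes a point from camera to tool coordinates, whose origin is the TCP and whose axes are the flange's). Camera axes: x right, y down, z forward; pixel columns grow to the right and rows downward; lengths in m; the calibration is good to about 2 mm. A picture is of the moment at which its call begins: read the wrist's pose just before it. camera_params takes no time and is no camera call.
- manip.sign_off(): hands the job in; it is judged then, once.
Trained networks look in the newest picture that a camera, given by its name, has taken for a name from the list of things; names that differ only in an ending like _2 or _b are one class to them, and where a whole thing is asked for, a point or a joint stands for the part that bears it (a point fixed in the world has none). Each returns a list of dicts, best first, with "p" (0 to 1); they miss things now and then, are a little off and sometimes report something else, mostly with a low value. They report only what shows in the picture. A call takes as long as a camera call.
- spotter.recognise(camera, label): "rect" ([left, top, right, bottom] as shares, 0 to 1, of the picture: columns of its width, rows of its height, round what is visible of it).
The state is a dict: "time": time; "joint_positions": joint angles; "joint_velocities": joint speeds; "effort": joint torques, N m; "eef_pos": TCP position; "eef_rot": TCP orientation; "ft_force": force on the tool from outside, world axes, zero at the start; "torque": the same for the moment, N m; "width": opening from 0.0 (shut) to 1.0 (fully open); "gripper_force": force on a finger pad.
Only numpy, scipy, OpenCV 4.12 (cv2) and the standard library are available. Lean on these libraries where they do the work, as an engineer would, in place of code of your own. Each camera call takes 0.05 s, during which the arm holds its last target. There are 200 camera calls.

TASK

Get the wooden blank ready for marking out. First clear the pail of offcuts from its front edge by hanging it by its handle on the hook of the stand, letting go of it there and without tipping the offcuts out; then put the steel square flat on the bench with its stock flush against the front edge of the blank (the edge facing the robot), its blade across the blank and the blade's outer edge on the red line. Leave the other things on the bench where they are.

Things in the scene. Friction and masses are not known exactly. Their poses are not given: they have to be found in the camera images.
- pail: small blue open pail with wood offcuts fixed in it, 75 mm tall, 72 mm across at the bottom, 90 at the rim, 0.25 kg. A rigid 8 mm round steel bail stands over it in its y-z plane: legs at y = +-47 mm up to z = 115 mm, bending in to y = +-35 at z = 138 and peaking at y = 0, z = 150 (centreline). Origin: centre of the underside, z up.
- bail_top (a point): centre of the bar at the peak of the pail's bail, 150 mm above its underside.
- hook: fixed stand. Origin on the bench below the hook's seat, z up. Grey base 130 x 120 x 12 mm from x = 20 to 150 mm; 16 mm post at x = 90 mm, 250 mm tall; from its top a dark 10 mm round bar in y = 0 slopes down towards -x to its lowest point at x = 0, z = 225 mm, then up to its tip at x = -36, z = 250 mm (centreline). Mouth faces -x.
- hook_seat (a point): where the centre of the bail's bar lies when it rests in the lowest part of the hook: 234 mm above the bench.
- hook_tip (a point): centre of the upturned tip of the hook's bar, 250 mm above the bench (its top at 255 mm).
- blank: fixed flat piece of light wood, 130 mm (x) by 260 (y) by 12 thick, held by two low red clamps near its far corners (24 mm high). Origin on the bench under the middle of its front edge (the one facing the robot); x goes across the blank away from the robot, y along the front edge, z up.
- mark: the thin red line drawn straight across the top of the blank at right angles to its front edge, 130 mm long. Origin on the bench under the front end of the line; x runs along the line, away from the robot; y along the blank's edge, z up.
- square: steel L-square lying flat, 0.45 kg. Dark stock 28 mm (x) by 110 (y) by 34 high; bright blade 3 mm thick, 24 wide, from the stock's +x face at its +y end (y = 31 to 55) out to x = 164, underside at z = 14 mm, so it passes over the 12 mm blank with the stock on the bench. Outer edge: y = +55 mm. Origin: centre of the stock's underside, z up.
- stock_face (a point): middle of the stock's +x face (the blade side, which goes against the blank), 6 mm above the stock's underside; x = 14 mm in the square's frame.
- square_corner (a point): point where the blade's outer edge leaves the stock's +x face: x = 14 mm, y = 55 mm in the square's frame.
- blade_tip (a point): far end of the blade, on its centreline: x = 164 mm, y = 43 mm in the square's frame.
- glue: yellow glue bottle with a red cap, 52 mm across, 150 mm tall; a bystander, to be left where it is.
- jar: glass screw jar, 60 mm across, 70 mm tall; a bystander, to be left where it is.
- sander: cork sanding block, 90 x 50 x 30 mm; a bystander, to be left where it is.
- screwdriver: screwdriver with a red handle, lying on the bench; a bystander, to be left where it is.
- brush: small brush, lying on the bench; a bystander, to be left where it is.
- hammer: hammer, lying beyond the blank; a bystander, to be left where it is.
- chuck: round steel drill chuck, 68 mm across, 50 mm tall; a bystander, to be left where it is.

How it is judged:
By the outcome, as a careful person would: the job done as asked, in the order asked, and still so for the second after the job is handed in, with the robot touching nothing.
It also fails if it takes over 72 s, if anything falls off the work surface, if the arm or the gripper's body presses on something with over 40 N, if the wrist force passes 120 N, or if a joint passes its speed limit or range.

## Working session

There is one attempt and no reset: what is moved stays moved. The work goes in short steps, Python scripts to look and compute and a shell command to move; the robot and the scene stay as the last step left them, time stands still between calls to the robot, and variables do not carry over. Pictures are saved under pics/ and viewed, at most 10 in all, crops included, and the job is handed in when it is done.

```bash
ls; mkdir -p pics
cat > h.py <<'E'
import numpy as np,cv2
from workcell import manip,grab_frame,camera_params,spotter
from scipy.spatial.transform import Rotation as Ro
def cam(n,obs=None):
    c=camera_params(n);K=np.array(c["intrinsics"]);k1=c["k1"]
    if "R" in c: R=np.array(c["R"]);t=np.array(c["t"])
    else:
        o=obs or manip.get_obs();T=np.eye(4);T[:3,:3]=Ro.from_rotvec(o["eef_rot"]).as_matrix();T[:3,3]=o["eef_pos"]
        M=np.linalg.inv(T@np.array(c["hand_eye"]));R=M[:3,:3];t=M[:3,3]
    return K,k1,R,t
def proj(C,X):
    K,k1,R,t=C;P=np.atleast_2d(X)@R.T+t;s=P[:,:2]/P[:,2:];s=s*(1+k1*(s**2).sum(1,keepdims=True))
    return s@K[:2,:2].T+K[:2,2]
def ray(C,uv):
    K,k1,R,t=C;d=np.linalg.solve(K[:2,:2],np.array(uv,float)-K[:2,2]);s=d.copy()
    for _ in range(30): s=d/(1+k1*(s@s))
    return -R.T@t,R.T@np.array([s[0],s[1],1])
def atz(C,uv,z):
    o,d=ray(C,uv);return o+d*(z-o[2])/d[2]
def tri(rs):
    A=0;b=0
    for o,d in rs:
        d=d/np.linalg.norm(d);P=np.eye(3)-np.outer(d,d);A=A+P;b=b+P@o
    return np.linalg.solve(A,b)
def save(n,f): cv2.imwrite(f"pics/{f}.png",f_[n][...,::-1]) if 0 else None
E
python3 - <<'E'
from h import *
o=manip.get_obs();print({k:np.round(v,3) for k,v in o.items()})
a=grab_frame("side");b=grab_frame("top")
for n,i in(("side",a),("top",b)):
    np.save(f"pics/{n}0.npy",i);cv2.imwrite(f"pics/{n}0.png",i[...,::-1])
    C=cam(n);print(n,C[0].round(1).tolist(),C[1],"pos",(-C[2].T@C[3]).round(3),"fwd",C[2][2].round(2))
print(camera_params("wrist"))
E
```

```text
pics
{'time': np.float64(0.0), 'joint_positions': array([ 1.216,  0.478,  0.022,  1.556, -0.012,  1.109, -0.083]), 'joint_velocities': array([-0.001, -0.002,  0.001, -0.002, -0.   , -0.001,  0.001]), 'effort': array([ 0.0000e+00, -5.9645e+01,  1.6080e+00, -2.8119e+01,  1.3000e-02,
        9.0000e-03, -0.0000e+00]), 'eef_pos': array([ 0.165, -0.654,  0.235]), 'eef_rot': array([-3.116e+00, -3.860e-01,  1.000e-03]), 'ft_force': array([ 0.495, -0.069,  0.144]), 'torque': array([-0.01 , -0.003, -0.043]), 'gripper_force': np.float64(0.0), 'width': np.float64(1.002)}
side [[494.1, 0.0, 325.3], [0.0, 494.1, 242.6], [0.0, 0.0, 1.0]] 0.008917630645070675 pos [ 0.315 -0.762  0.823] fwd [ 0.22  0.77 -0.61]
top [[540.3, 0.0, 315.4], [0.0, 540.3, 236.7], [0.0, 0.0, 1.0]] -0.05984596130550372 pos [0.367 0.071 1.442] fwd [ 0.18 -0.   -0.98]
{'intrinsics': array([[414.77983096,   0.        , 313.62206777],
       [  0.        , 414.77983096, 230.49992607],
       [  0.        ,   0.        ,   1.        ]]), 'k1': -0.05181250872498443, 'hand_eye': array([[-5.82003692e-04, -9.56860048e-01, -2.90548635e-01,
         7.47712305e-02],
       [ 9.99999758e-01, -6.67725292e-04,  1.95891829e-04,
         1.26113545e-04],
       [-3.81447737e-04, -2.90548450e-01,  9.56860205e-01,
        -1.37982984e-01],
       [ 0.00000000e+00,  0.00000000e+00,  0.00000000e+00,
         1.00000000e+00]])}
```

View pics/top0.png

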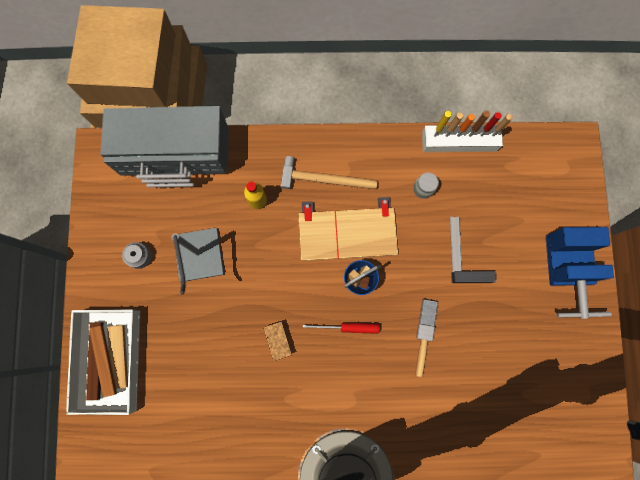

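View pics/side0.png

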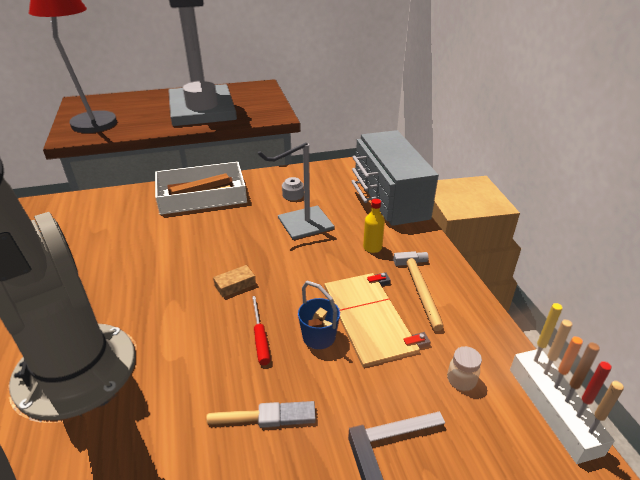

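Run:
```python
from h import *
t=np.load("pics/top0.npy");s=np.load("pics/side0.npy")
def cr(im,x,y,w,h,f): return cv2.resize(im[y:y+h,x:x+w],None,fx=f,fy=f,interpolation=cv2.INTER_CUBIC)
out=np.zeros((600,800,3),np.uint8)
def put(i,x,y): out[y:y+i.shape[0],x:x+i.shape[1]]=i
put(cr(t,165,225,80,75,4),0,0)      # 320x300
put(cr(s,250,135,100,110,3),320,0)   # 300x330
put(cr(t,290,195,120,105,4)[:300,:480],0,300) # blank
put(cr(s,290,270,100,85,3),480,335) # pail side
put(cr(t,445,210,60,80,3),620,0)
cv2.imwrite("pics/m1.png",out[...,::-1])
```

```text
(no output)
```

View pics/m1.png

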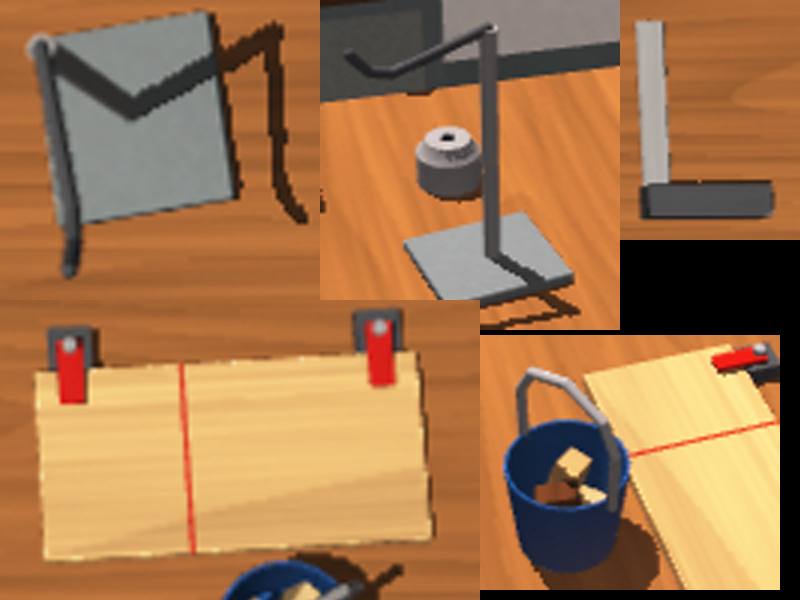

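Run:
```python
from h import *
T=cam("top");S=cam("side")
p=lambda n,x:print(n,np.round(x,4))
for n,a,b in(("tip",(182,292.5),(259,152.3)),("seat",(182.5,281.2),(269.3,159.3)),("posttop",(175.5,236.2),(307,144.3))):
    p(n,tri([ray(T,a),ray(S,b)]))
p("side tip@.25",atz(S,(259,152.3),.25));p("side seat@.225",atz(S,(269.3,159.3),.225));p("side post@.25",atz(S,(307,144.3),.25))
p("top tip@.25",atz(T,(182,292.5),.25));p("top post@.25",atz(T,(175.5,236.2),.25))
for c in((216.7,228),(224.5,274.2),(185.5,281)):p("baseT",atz(T,c,.012))
for c in((278,215.3),(318.3,205.7),(334.3,226.7),(295,235.7)):p("baseS",atz(S,c,.012))
for c in((301.2,260),(398,255),(393.5,208.2),(299,213.5),(338.5,258),(335.2,211)):p("blank",atz(T,c,.012))
for c in((452,271.7),(495.7,270.3),(495.7,282),(452.7,282.3)):p("stock",atz(T,c,.034))
for c in((450.7,217.3),(459,217.3)):p("blade",atz(T,c,.017))
for c in ("top","side"):
    for n in("pail","square","glue","jar","sander","screwdriver","brush","chuck"):
        r=spotter.recognise(c,n)
        if r: 
            q=np.array(r[0]["rect"])*[640,480,640,480];p(c+" "+n,np.r_[r[0]["p"],q]);p("   z=.03",atz(cam(c),((q[0]+q[2])/2,(q[1]+q[3])/2),.03))
```

```text
tip [0.4577 0.3648 0.2497]
seat [0.4843 0.3708 0.2236]
posttop [0.5856 0.3837 0.2469]
side tip@.25 [0.4575 0.3641 0.25  ]
side seat@.225 [0.4829 0.3682 0.225 ]
side post@.25 [0.5848 0.3776 0.25  ]
top tip@.25 [0.4578 0.3647 0.25  ]
top post@.25 [0.5845 0.383  0.25  ]
baseT [0.6489 0.334  0.012 ]
baseT [0.5233 0.3109 0.012 ]
baseT [0.5064 0.4148 0.012 ]
baseS [0.5055 0.4235 0.012 ]
baseS [0.6321 0.4432 0.012 ]
baseS [0.6483 0.3267 0.012 ]
baseS [0.5315 0.3133 0.012 ]
blank [0.5587 0.1064 0.012 ]
blank [ 0.5686 -0.1527  0.012 ]
blank [ 0.6971 -0.1457  0.012 ]
blank [0.6858 0.1112 0.012 ]
blank [0.5628 0.0067 0.012 ]
blank [0.6914 0.013  0.012 ]
stock [ 0.5192 -0.29    0.034 ]
stock [ 0.521  -0.4064  0.034 ]
stock [ 0.4902 -0.4042  0.034 ]
stock [ 0.4913 -0.2902  0.034 ]
blade [ 0.6688 -0.2993  0.017 ]
blade [ 0.6685 -0.3219  0.017 ]
top pail [  0.71  344.512 261.216 376.704 294.72 ]
   z=.03 [ 0.5067 -0.0493  0.03  ]
top square [  0.88  450.176 215.712 496.192 282.912]
   z=.03 [ 0.5784 -0.3511  0.03  ]
top glue [  0.77  245.696 180.48  270.016 209.424]
   z=.03 [0.7345 0.2212 0.03  ]

[... 341 characters left out ...]
03  ]
top chuck [  0.74  122.624 242.112 152.576 267.408]
   z=.03 [0.5759 0.5407 0.03  ]
side pail [  0.89  298.304 282.288 338.496 350.4  ]
   z=.03 [ 0.5112 -0.0167  0.03  ]
side square [  0.72  348.224 410.4   444.48  479.088]
   z=.03 [ 0.5633 -0.3464  0.03  ]
side glue [  0.76  362.304 198.096 385.792 252.816]
   z=.03 [0.7493 0.2801 0.03  ]
side jar [  0.83  446.272 346.32  481.28  392.496]
   z=.03 [ 0.753  -0.2315  0.03  ]
side sander [  0.92  214.912 262.608 254.016 295.824]
   z=.03 [0.3474 0.1546 0.03  ]
side screwdriver [  0.75  252.48  296.304 270.912 363.888]
   z=.03 [ 0.3833 -0.0247  0.03  ]
side chuck [  0.94  282.624 178.992 304.    205.2  ]
   z=.03 [0.5706 0.5093 0.03  ]
```

The top view shows the pail at about (361,277), and the blank with its red line from (338,258) to (335,211). The square is at (452–496, 217–282). The hook's post top is at (175,236) and its tip at (182,292). The side view agrees, with the hook tip at (259,152). Next I'll move over the pail for a wrist view.

```bash
python3 -m inch '[{"dx":475,"dy":-515,"dz":-60,"yaw":-106},{"dx":475,"dy":-515,"dz":-60,"yaw":-106},{"dx":475,"dy":-515,"dz":-60,"yaw":-106},{"dx":475,"dy":-515,"dz":-60,"yaw":-106},{"dx":475,"dy":-515,"dz":-60,"yaw":-106},{"dx":475,"dy":-515,"dz":-60,"yaw":-106},{"dx":475,"dy":-515,"dz":-60,"yaw":-106},{"dx":475,"dy":-515,"dz":-60,"yaw":-106}]'
cat >> h.py <<'E'
def go(P,head,off=0):
    "print tool-frame move to TCP position P with tool x heading (deg)"
    o=manip.get_obs();R=Ro.from_rotvec(o["eef_rot"]).as_matrix();d=R.T@(np.array(P)-o["eef_pos"])*1000
    h=np.degrees(np.arctan2(R[1,0],R[0,0]));print("t",round(float(o["time"]),2),"pos",np.round(o["eef_pos"],4),"head",h.round(2),"tilt",np.round(R[:,2],3),"move",d.round(1),"yaw",round((-(head-h)+180)%360-180,2),"F",np.round(o["ft_force"],1),"w",np.round(o["width"],3),"q7",np.round(o["joint_positions"][6],2))
E
python3 -c "
from h import *
go([.46,-.02,.30],120)"
```

```text
time: 1.57
eef_pos: [0.3242, -0.361, 0.265]
eef_rot: [2.545, 1.841, -0.0]
ft_force: [2.0, 0.3, 0.5]
width: 0.998
gripper_force: 0.0
t 1.57 pos [ 0.3242 -0.361   0.265 ] head 71.77 tilt [ 0.    -0.001 -1.   ] move [366.4  22.4 -35.2] yaw -48.23 F [2.  0.3 0.5] w 0.998 q7 0.34
```

```bash
python3 -m inch '[{"dx":355,"dy":70,"dz":-40,"yaw":-48},{"dx":355,"dy":70,"dz":-40,"yaw":-48},{"dx":355,"dy":70,"dz":-40,"yaw":-48},{"dx":355,"dy":70,"dz":-40,"yaw":-48},{"dx":355,"dy":70,"dz":-40,"yaw":-48},{"dx":355,"dy":70,"dz":-40,"yaw":-48},{"dx":355,"dy":70,"dz":-40,"yaw":-48},{"dx":355,"dy":70,"dz":-40,"yaw":-48}]'
python3 -m inch '[{"dx":0},{"dx":0}]'
python3 - <<'E'
from h import *
go([.5,-.045,.30],120)
o=manip.get_obs();i=grab_frame("wrist");np.save("pics/w1.npy",i);cv2.imwrite("pics/w1.png",i[...,::-1])
import pickle;pickle.dump(o,open("w1.pkl","wb"))
E
```

```text
time: 2.23
eef_pos: [0.4885, -0.0733, 0.3019]
eef_rot: [1.578, 2.715, -0.0]
ft_force: [0.9, -1.0, 0.2]
width: 0.999
gripper_force: 0.0
t 2.23 pos [ 0.4885 -0.0733  0.3019] head 119.68 tilt [ 0.001 -0.001 -1.   ] move [18.9 24.   1.8] yaw -0.32 F [ 0.9 -1.   0.2] w 0.999 q7 0.44schema error: expected keys dx, dy, dz, yaw
```

View pics/w1.png

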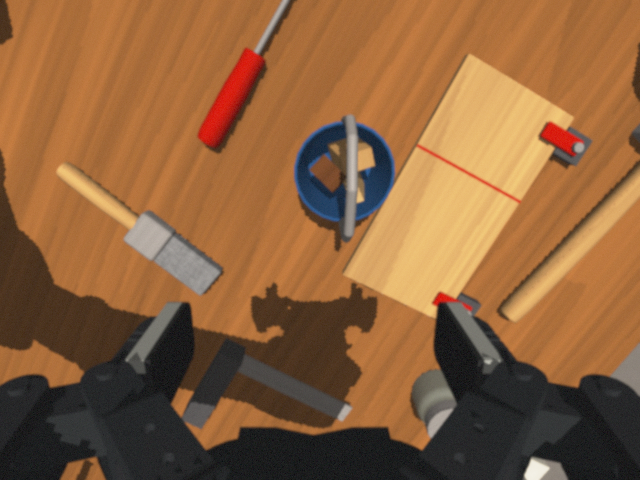

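The wrist view shows the pail's rim centre near (345,172). The bail runs from (349,118) to (348,238), so it is parallel to the tool's x. The red line runs from (418,146) to (521,201), and the stock is at (235,345)–(195,420).

Run:
```python
from h import *
import pickle
from scipy.optimize import least_squares
o=pickle.load(open("w1.pkl","rb"));W=cam("wrist",o);T=cam("top");S=cam("side")
i=np.load("pics/w1.npy").astype(int)
m=((i[...,2]>i[...,0]+25)&(i[...,2]>50)).astype(np.uint8);m[280:]=0
n,l,st,_=cv2.connectedComponentsWithStats(m);k=1+st[1:,4].argmax();c=np.vstack([x[:,0] for x in cv2.findContours((l==k).astype(np.uint8),0,1)[0]])
e=cv2.fitEllipse(cv2.convexHull(c));print("ellipse",e)
print("rim",atz(W,e[0],.075))
i2=np.load("pics/top0.npy").astype(int);m=((i2[...,2]>i2[...,0]+15)&(i2[...,2]>30)).astype(np.uint8);m[:,:335]=0;m[:,400:]=0;m[:250]=0;m[310:]=0
c=np.vstack([x[:,0] for x in cv2.findContours(m,0,1)[0]]);e2=cv2.fitEllipse(cv2.convexHull(c));print(e2,atz(T,e2[0],.075))
# bail centreline: grey pixels along rows
sat=i.max(2)-i.min(2);rows=[]
for r in range(122,236,4):
    s=np.where((sat[r,335:362]<30)&(i[r,335:362].mean(1)>70))[0]
    if len(s)>4: rows.append((s.mean()+335,r,len(s)))
print(np.round(rows,1).tolist())
bl=np.array([[0,47,75],[0,47,115],[0,35,138],[0,0,150],[0,-35,138],[0,-47,115],[0,-47,75]])/1000
def pose(p): return Ro.from_euler("z",p[2]).as_matrix()@bl.T+np.r_[p[:2],0][:,None]
R=np.array(rows)[:,:2]
def f(p):
    q=proj(W,pose(p).T); rc=proj(W,[p[0],p[1],.075])[0]
    q=q[1:6];q=q[np.argsort(q[:,1])]
    return np.r_[np.interp(R[:,1],q[:,1],q[:,0])-R[:,0],(rc-e[0])*3]
s=least_squares(f,[.5,-.045,.5]);print("pail",s.x[:2],np.degrees(s.x[2]),np.abs(s.fun).max())
print(proj(W,pose(s.x).T).round(0).tolist(), "side",proj(S,pose(s.x).T).round(0).tolist())
for q in((418,146),(521,201)):print("mark",atz(W,q,.012))
for q in((470,54),(344,273),(573,117),(436,319)):print("blank",atz(W,q,.012))
```

```text
ellipse ((329.8817443847656, 171.12167358398438), (68.7170639038086, 96.40234375), 2.761035680770874)
rim [ 0.49300474 -0.05086513  0.075     ]
((361.07843017578125, 277.0480651855469), (34.303565979003906, 34.943260192871094), 131.13441467285156) [ 0.50455449 -0.0467704   0.075     ]
[[348.9, 122.0, 14.0], [350.5, 126.0, 12.0], [351.5, 130.0, 12.0], [351.5, 134.0, 12.0], [352.0, 138.0, 13.0], [351.5, 142.0, 12.0], [351.5, 146.0, 10.0], [351.0, 150.0, 11.0], [351.0, 154.0, 11.0], [351.0, 158.0, 11.0], [351.0, 162.0, 11.0], [351.0, 166.0, 11.0], [351.0, 170.0, 11.0], [352.5, 174.0, 14.0], [351.5, 178.0, 12.0], [351.5, 182.0, 12.0], [350.5, 186.0, 12.0], [351.0, 190.0, 11.0], [350.5, 194.0, 10.0], [350.0, 198.0, 11.0], [350.9, 202.0, 12.0], [350.5, 206.0, 12.0], [350.5, 210.0, 12.0], [350.0, 214.0, 11.0], [349.0, 218.0, 11.0], [349.0, 222.0, 13.0], [348.5, 226.0, 12.0], [348.0, 230.0, 11.0], [347.5, 234.0, 10.0]]
pail [ 0.50207772 -0.04637647] 27.94838041275148 34.323460592585946
[[344.0, 117.0], [348.0, 118.0], [349.0, 137.0], [348.0, 188.0], [344.0, 231.0], [342.0, 236.0], [339.0, 223.0]] side [[303.0, 301.0], [303.0, 287.0], [306.0, 281.0], [318.0, 286.0], [330.0, 299.0], [334.0, 310.0], [333.0, 324.0]]
mark [0.56515105 0.00879593 0.012     ]
mark [0.69368309 0.01616004 0.012     ]
blank [0.56042475 0.10818524 0.012     ]
blank [ 0.57108213 -0.14853574  0.012     ]
blank [0.6871293  0.11364819 0.012     ]
blank [ 0.69400847 -0.14537099  0.012     ]
```

Run:
```python
from h import *
import pickle
from scipy.optimize import least_squares
o=pickle.load(open("w1.pkl","rb"));W=cam("wrist",o)
R=np.array([(351.5,142),(351,158),(351,170),(351.5,182),(350.8,194),(350.5,206),(349.5,218),(348.5,226),(348,232)])
bl=np.array([[0,47,115],[0,35,138],[0,0,150],[0,-35,138],[0,-47,115]])/1000
pose=lambda p:(Ro.from_euler("z",p[2]).as_matrix()@bl.T+np.r_[p[:2],0][:,None]).T
def f(p):
    q=proj(W,pose(p));return np.r_[np.interp(R[:,1],q[:,1],q[:,0])-R[:,0],q[0,1]-118,q[-1,1]-236.5]
s=least_squares(f,[.5,-.045,.5]);p=s.x;print(p[:2],np.degrees(p[2]),s.fun.round(1),"rim at",proj(W,[p[0],p[1],.075]))
h=np.degrees(p[2])+90;u=np.array([-np.sin(p[2]),np.cos(p[2])])
for sg in(1,-1):
    g=p[:2]+sg*.021*u;print(sg,g);go([*g,.17],h)
```

```text
[ 0.50396703 -0.04516635] 29.466710442097444 [-0.3  0.3  0.3 -0.2  0.1 -0.3 -0.1  0.4 -0.1  0.3 -0.3] rim at [[343.86304978 171.66335345]]
1 [ 0.49363676 -0.02688288]
t 2.28 pos [ 0.4925 -0.0643  0.3034] head 120.04 tilt [ 0.006  0.004 -1.   ] move [ 31.8  18.7 133.6] yaw 0.58 F [4.6 5.8 1.3] w 0.999 q7 0.43
-1 [ 0.5142973  -0.06344983]
t 2.28 pos [ 0.4925 -0.0643  0.3034] head 120.04 tilt [ 0.006  0.004 -1.   ] move [-10.2  18.3 133.5] yaw 0.58 F [4.6 5.8 1.3] w 0.999 q7 0.43
```

```bash
Z='{"dx":-10,"dy":18,"dz":110,"yaw":0}'; python3 -m inch '[{"dx":-10,"dy":18,"dz":30,"yaw":0.5},{"dx":-10,"dy":18,"dz":70,"yaw":0.5},{"dx":-10,"dy":18,"dz":110,"yaw":0.5},{"dx":-10,"dy":18,"dz":110,"yaw":0.5},{"dx":-10,"dy":18,"dz":110,"yaw":0.5},{"dx":-10,"dy":18,"dz":110,"yaw":0.5}]' 50 40 >/dev/null
python3 -c "
from h import *
go([.5143,-.0634,.150],119.5)"
```

```text
t 2.78 pos [ 0.5096 -0.075   0.1931] head 118.92 tilt [ 0.002 -0.    -1.   ] move [ 7.9  9.7 43.2] yaw -0.58 F [0.9 0.2 0.9] w 0.587 q7 0.31
```

```bash
python3 -m inch '[{"dx":8,"dy":10,"dz":0,"yaw":-0.5},{"dx":8,"dy":10,"dz":0,"yaw":-0.5},{"dx":8,"dy":10,"dz":0,"yaw":-0.5},{"dx":8,"dy":10,"dz":0,"yaw":-0.5}]' >/dev/null
python3 - <<'E'
from h import *
go([.5143,-.0634,.150],119.5)
o=manip.get_obs();W=cam("wrist",o);i=grab_frame("wrist");go([.5143,-.0634,.150],119.5)
bl=np.array([[0,47,115],[0,35,138],[0,0,150],[0,-35,138],[0,-47,115]])/1000
q=proj(W,(Ro.from_euler("z",29.47,degrees=True).as_matrix()@bl.T).T+[.504,-.0452,0]);print(q.round(1).tolist())
j=i.copy();cv2.polylines(j,[q.round().astype(np.int32)],False,(0,255,0),1)
cv2.imwrite("pics/w2.png",j[...,::-1])
E
```

```text
t 3.12 pos [ 0.514  -0.0629  0.1924] head 119.46 tilt [ 0.002 -0.001 -1.   ] move [-0.5 -0.1 42.4] yaw -0.04 F [ 0.5  0.4 -0.6] w 0.585 q7 0.29
t 3.17 pos [ 0.5137 -0.0632  0.192 ] head 119.44 tilt [ 0.001 -0.001 -1.   ] move [-0.4  0.4 42. ] yaw -0.06 F [-0.3  0.5 -0.3] w 0.583 q7 0.29
[[312.1, 118.0], [312.0, 146.6], [312.1, 227.4], [312.3, 286.9], [312.4, 289.2]]
```

View pics/w2.png

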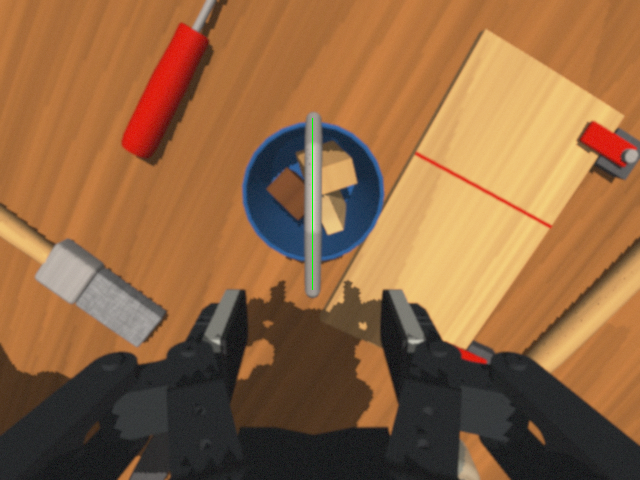

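The projected bail lies on the real one, from (312,118) to (312,289), so I'll descend and grip.

```bash
python3 -m inch '[{"dx":0,"dy":0,"dz":20,"yaw":0},{"dx":0,"dy":0,"dz":42,"yaw":0},{"dx":0,"dy":0,"dz":42,"yaw":0},{"dx":0,"dy":0,"dz":42,"yaw":0}]' 50 40
python3 -m inch '[{"dx":0,"dy":0,"dz":0,"yaw":0},{"dx":0,"dy":0,"dz":0,"yaw":0},{"dx":0,"dy":0,"dz":0,"yaw":0},{"dx":0,"dy":0,"dz":0,"yaw":0},{"dx":0,"dy":0,"dz":0,"yaw":0},{"dx":0,"dy":0,"dz":0,"yaw":0},{"dx":0,"dy":0,"dz":0,"yaw":0},{"dx":0,"dy":0,"dz":0,"yaw":0}]' 0 90
```

```text
time: 3.5
eef_pos: [0.5125, -0.0633, 0.1487]
eef_rot: [-1.583, -2.711, 0.001]
ft_force: [-0.4, 0.2, 0.1]
width: 0.584
gripper_force: 0.0
time: 4.17
eef_pos: [0.5145, -0.0636, 0.1509]
eef_rot: [1.583, 2.71, 0.0]
ft_force: [-1.5, -1.1, 9.5]
width: 0.016
gripper_force: 76.0
```

```bash
python3 -m inch '[{"dx":0,"dy":0,"dz":0,"yaw":0},{"dx":0,"dy":0,"dz":0,"yaw":0}]'
python3 - <<'E'
from h import *
a=grab_frame("wrist");b=grab_frame("side")
out=np.zeros((480,800,3),np.uint8);out[:,:400]=cv2.resize(a[60:480,150:500],(400,480));out[:,400:]=cv2.resize(b[180:360,240:390],(400,480),interpolation=cv2.INTER_CUBIC)
cv2.imwrite("pics/w3.png",out[...,::-1])
E
```

```text
time: 4.33
eef_pos: [0.5145, -0.0636, 0.1509]
eef_rot: [1.583, 2.71, 0.0]
ft_force: [-2.5, -1.3, 9.5]
width: 0.018
gripper_force: 76.0
```

View pics/w3.png

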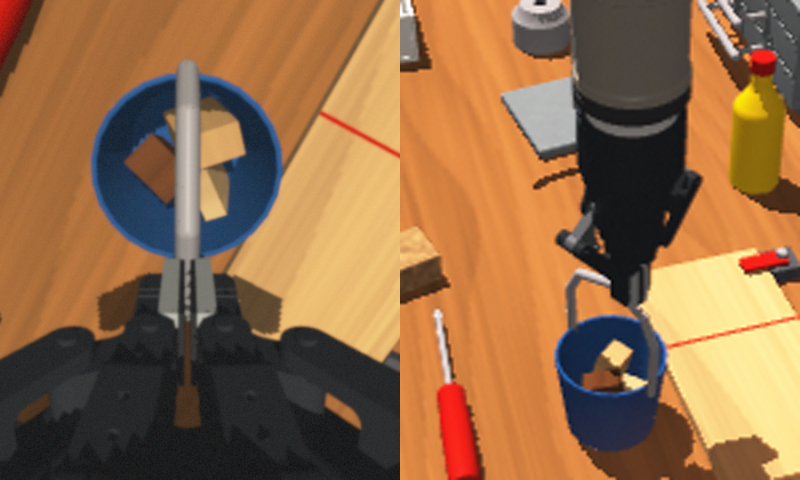

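The pads have closed round the bail at its −y side, at (187,270) in the left panel, and the pail still stands upright. I'll try a small lift.

```bash
python3 -m inch '[{"dx":0,"dy":0,"dz":-4,"yaw":0},{"dx":0,"dy":0,"dz":-8,"yaw":0},{"dx":0,"dy":0,"dz":-12,"yaw":0},{"dx":0,"dy":0,"dz":-20,"yaw":0},{"dx":0,"dy":0,"dz":-20,"yaw":0},{"dx":0,"dy":0,"dz":-20,"yaw":0}]'
python3 - <<'E'
from h import *
a=grab_frame("wrist");b=grab_frame("side")
out=np.zeros((480,800,3),np.uint8);out[:,:400]=cv2.resize(a[60:480,150:500],(400,480));out[:,400:]=cv2.resize(b[180:360,240:390],(400,480),interpolation=cv2.INTER_CUBIC)
cv2.imwrite("pics/w4.png",out[...,::-1])
E
```

```text
time: 4.93
eef_pos: [0.5137, -0.0631, 0.1697]
eef_rot: [1.584, 2.712, 0.001]
ft_force: [0.2, -0.9, -3.5]
width: 0.022
gripper_force: 76.1
```

View pics/w4.png

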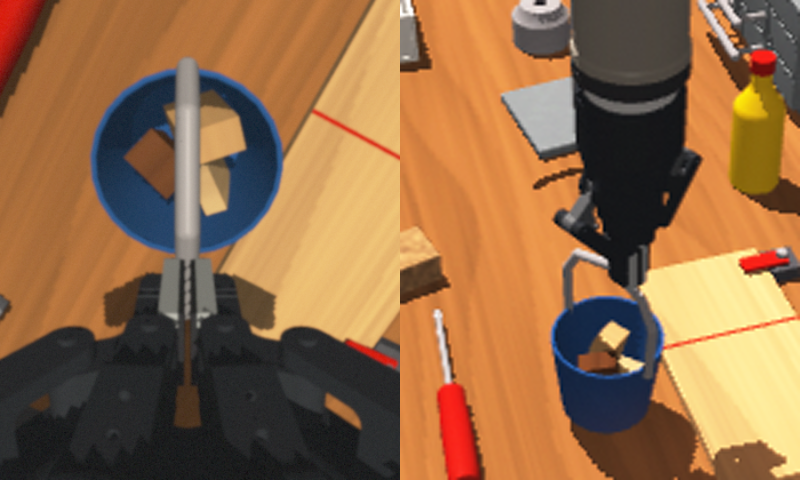

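```bash
python3 -m inch '[{"dx":0,"dy":0,"dz":-15,"yaw":0},{"dx":10,"dy":3,"dz":-40,"yaw":0},{"dx":30,"dy":10,"dz":-65,"yaw":0},{"dx":60,"dy":20,"dz":-90,"yaw":0},{"dx":92,"dy":30,"dz":-107,"yaw":0},{"dx":126,"dy":41,"dz":-111,"yaw":0},{"dx":160,"dy":53,"dz":-111,"yaw":0},{"dx":194,"dy":64,"dz":-111,"yaw":0}]'
python3 -c "
from h import *
go([.4336,.3384,.28],99)"
```

```text
time: 5.7
eef_pos: [0.4733, 0.1387, 0.2806]
eef_rot: [1.584, 2.712, 0.0]
ft_force: [0.3, 0.3, -3.3]
width: 0.02
gripper_force: 76.0
t 5.7 pos [0.4733 0.1387 0.2806] head 119.4 tilt [ 0.001 -0.    -1.   ] move [193.4  63.5   0.5] yaw 20.4 F [ 0.3  0.3 -3.3] w 0.02 q7 -0.05
```

```bash
python3 -m inch '[{"dx":34,"dy":11,"dz":0,"yaw":3},{"dx":68,"dy":22,"dz":0,"yaw":7},{"dx":102,"dy":33,"dz":0,"yaw":11},{"dx":136,"dy":45,"dz":0,"yaw":15},{"dx":165,"dy":54,"dz":0,"yaw":18},{"dx":185,"dy":61,"dz":0,"yaw":20.4},{"dx":193.4,"dy":63.5,"dz":0,"yaw":20.4},{"dx":193.4,"dy":63.5,"dz":0,"yaw":20.4}]' >/dev/null
python3 -m inch '[{"dx":0,"dy":0,"dz":0,"yaw":0},{"dx":0,"dy":0,"dz":0,"yaw":0},{"dx":0,"dy":0,"dz":0,"yaw":0}]' >/dev/null
python3 - <<'E'
from h import *
import pickle
u=lambda h:np.array([np.cos(np.radians(h)),np.sin(np.radians(h))])
pk=np.array([.4945,.3695]);go([*(pk-.0212*u(99)),.28],99)
o=manip.get_obs();i=grab_frame("wrist");t=grab_frame("top");s=grab_frame("side")
W=cam("wrist",o);R=Ro.from_rotvec(o["eef_rot"]).as_matrix()
bl=np.array([[-21.2+0,0,0],[-21.2+35,0,12],[-21.2+0,0,0]])/1000
# bail in tool: x_tool=21.2+y, z_tool = 150-z (+1)
B=np.array([[21.2+y,0,151-z] for y,z in((-47,115),(-35,138),(0,150),(35,138),(47,115))])/1000
B=(R@B.T).T+o["eef_pos"]
H=lambda x,z:np.r_[pk+x/1000*u(9),z/1000]
hk=np.array([H(-36,250),H(0,225),H(90,250),H(90,0)])
imgs=[]
for C,im in((W,i),(cam("top"),t),(cam("side"),s)):
    im=im.copy()
    cv2.polylines(im,[proj(C,B).round().astype(np.int32)],False,(0,255,0),1);cv2.polylines(im,[proj(C,hk).round().astype(np.int32)],False,(255,0,255),1);imgs.append(im)
out=np.zeros((600,800,3),np.uint8)
out[:300,:400]=cv2.resize(imgs[0],(400,300))
out[:300,400:]=cv2.resize(imgs[1][210:315,150:290],(400,300),interpolation=cv2.INTER_CUBIC)
out[300:,:400]=cv2.resize(imgs[2][110:275,200:420],(400,300),interpolation=cv2.INTER_CUBIC)
out[300:,400:]=cv2.resize(i[0:360,80:560],(400,300))
cv2.imwrite("pics/w5.png",out[...,::-1])
E
```

```text
t 6.62 pos [0.435  0.3348 0.2798] head 98.89 tilt [ 0.    -0.001 -1.   ] move [ 3.9 64.2 -0.2] yaw -0.11 F [ 0.9 -0.5 -3. ] w 0.018 q7 -0.84
```

View pics/w5.png

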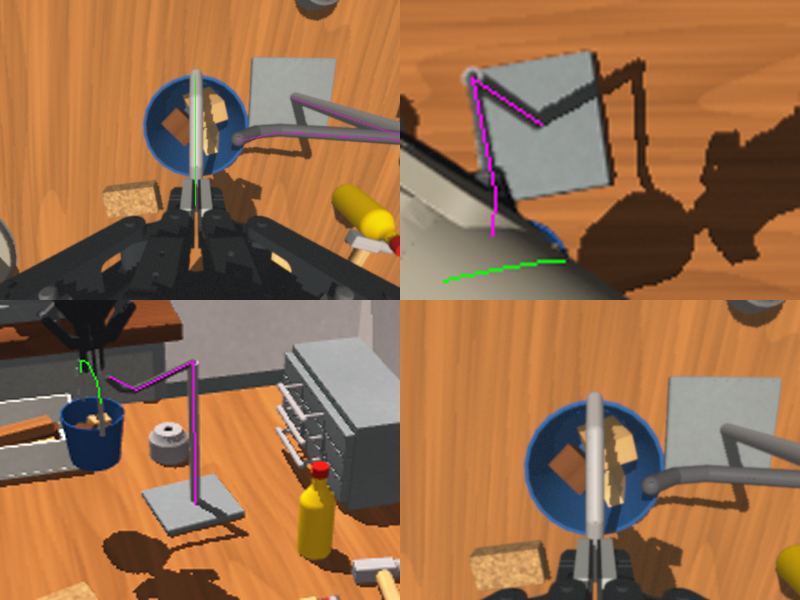

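The overlays match: the hook model lies on the bar in all the views, with its tip at (238,140) in the wrist panel. The bail is ahead of the tip with the gripper clear of the bar's line. Now I'll move over the seat and lower.

```bash
python3 -m inch '[{"dx":3,"dy":10,"dz":0,"yaw":0},{"dx":4,"dy":25,"dz":0,"yaw":0},{"dx":4,"dy":40,"dz":0,"yaw":0},{"dx":4,"dy":55,"dz":0,"yaw":0},{"dx":4,"dy":64,"dz":0,"yaw":0},{"dx":4,"dy":64,"dz":0,"yaw":0},{"dx":4,"dy":64,"dz":0,"yaw":0}]'
python3 -m inch '[{"dx":0,"dy":0,"dz":8,"yaw":0},{"dx":0,"dy":0,"dz":16,"yaw":0},{"dx":0,"dy":0,"dz":24,"yaw":0},{"dx":0,"dy":0,"dz":32,"yaw":0},{"dx":0,"dy":0,"dz":38,"yaw":0},{"dx":0,"dy":0,"dz":38,"yaw":0},{"dx":0,"dy":0,"dz":38,"yaw":0}]'
python3 -c "
from h import *
go([.4978,.3486,.235],99)"
```

```text
time: 7.35
eef_pos: [0.4967, 0.3509, 0.2798]
eef_rot: [-2.04, -2.388, 0.001]
ft_force: [-0.8, -0.2, -3.3]
width: 0.02
gripper_force: 76.1
time: 7.93
eef_pos: [0.4963, 0.3507, 0.2416]
eef_rot: [-2.039, -2.389, 0.002]
ft_force: [0.4, 0.7, -3.3]
width: 0.02
gripper_force: 76.0
t 7.93 pos [0.4963 0.3507 0.2416] head 99.04 tilt [-0.001 -0.001 -1.   ] move [-2.3  1.1  6.6] yaw 0.04 F [ 0.4  0.7 -3.3] w 0.02 q7 -0.84
```

Lowering in small steps until the hook takes the weight.

```bash
python3 -m inch '[{"dx":-1,"dy":0,"dz":2,"yaw":0},{"dx":-2,"dy":1,"dz":4,"yaw":0},{"dx":-2,"dy":1,"dz":5,"yaw":0},{"dx":-2,"dy":1,"dz":5,"yaw":0}]'|grep -E "pos|ft"
python3 -m inch '[{"dx":0,"dy":0,"dz":1,"yaw":0},{"dx":0,"dy":0,"dz":2,"yaw":0},{"dx":0,"dy":0,"dz":2,"yaw":0}]'|grep -E "pos|ft"
```

```text
eef_pos: [0.4981, 0.3488, 0.237]
ft_force: [1.0, -0.6, -3.7]
eef_pos: [0.498, 0.3493, 0.2353]
ft_force: [-0.3, -0.0, -2.8]
```

```bash
python3 -m inch '[{"dx":0,"dy":0,"dz":1,"yaw":0},{"dx":0,"dy":0,"dz":2,"yaw":0},{"dx":0,"dy":0,"dz":2,"yaw":0}]'|grep -E "pos|ft"
python3 -m inch '[{"dx":0,"dy":0,"dz":1,"yaw":0},{"dx":0,"dy":0,"dz":1.5,"yaw":0},{"dx":0,"dy":0,"dz":1.5,"yaw":0}]'|grep -E "pos|ft"
```

```text
eef_pos: [0.4981, 0.3493, 0.2339]
ft_force: [-1.2, -2.1, 5.2]
eef_pos: [0.4982, 0.3494, 0.233]
ft_force: [-2.3, -3.8, 9.3]
```

```bash
python3 -m inch '[{"dx":0,"dy":0,"dz":-1,"yaw":0},{"dx":0,"dy":0,"dz":-1.3,"yaw":0},{"dx":0,"dy":0,"dz":-1.3,"yaw":0}]' | grep -E "ft"
python3 -m inch '[{"dx":0,"dy":0,"dz":0,"yaw":0},{"dx":0,"dy":0,"dz":0,"yaw":0},{"dx":0,"dy":0,"dz":0,"yaw":0},{"dx":0,"dy":0,"dz":0,"yaw":0},{"dx":0,"dy":0,"dz":0,"yaw":0},{"dx":0,"dy":0,"dz":0,"yaw":0}]' 40 40
python3 - <<'E'
from h import *
o=manip.get_obs();i=grab_frame("wrist");s=grab_frame("side")
out=np.zeros((480,800,3),np.uint8);out[:,:400]=cv2.resize(i[60:480,150:500],(400,480));out[:,400:]=cv2.resize(s[100:268,200:340],(400,480),interpolation=cv2.INTER_CUBIC)
cv2.imwrite("pics/w6.png",out[...,::-1])
E
```

```text
ft_force: [-0.3, -1.6, 5.5]
time: 9.77
eef_pos: [0.4979, 0.3492, 0.2328]
eef_rot: [-2.039, -2.389, 0.0]
ft_force: [-0.8, 0.0, 0.6]
width: 0.468
gripper_force: 0.0
```

View pics/w6.png

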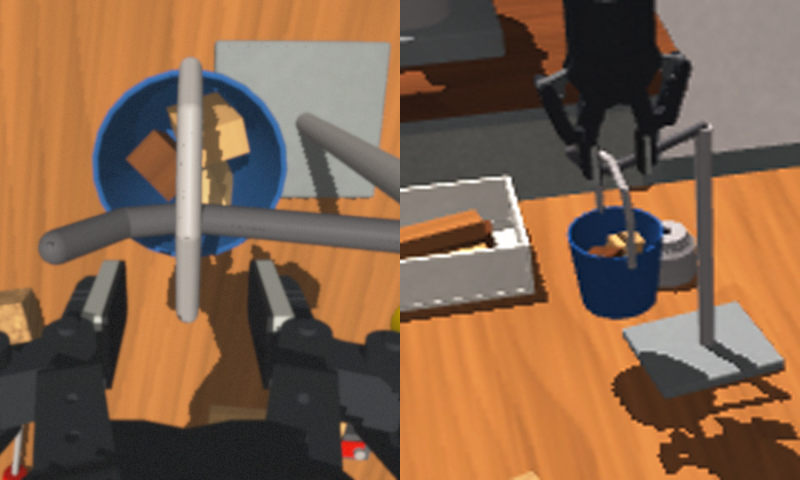

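The pail hangs from the hook with its bail in the seat: the bail crosses the bar at (190,215), it is level, and its offcuts are in place. The open fingers clear both the bail and the bar, so I'll rise and go to the square.

```bash
python3 -m inch '[{"dx":0,"dy":0,"dz":-10,"yaw":0},{"dx":0,"dy":0,"dz":-25,"yaw":0},{"dx":0,"dy":0,"dz":-45,"yaw":0},{"dx":0,"dy":0,"dz":-70,"yaw":0},{"dx":0,"dy":0,"dz":-90,"yaw":0},{"dx":0,"dy":0,"dz":-100,"yaw":0},{"dx":0,"dy":0,"dz":-100,"yaw":0}]'|grep -E "pos|ft"
python3 -c "
from h import *
go([.56,-.40,.25],90)"
```

```text
eef_pos: [0.4985, 0.3503, 0.336]
ft_force: [0.8, -0.2, 0.4]
t 10.45 pos [0.4985 0.3503 0.336 ] head 99.04 tilt [ 0.004  0.003 -1.   ] move [-750.8  -57.5   84.1] yaw 9.04 F [ 0.8 -0.2  0.4] w 0.467 q7 -0.79
```

```bash
python3 -m inch '[{"dx":-300,"dy":-23,"dz":30,"yaw":4},{"dx":-300,"dy":-23,"dz":30,"yaw":4},{"dx":-300,"dy":-23,"dz":30,"yaw":4},{"dx":-300,"dy":-23,"dz":30,"yaw":4},{"dx":-300,"dy":-23,"dz":30,"yaw":4},{"dx":-300,"dy":-23,"dz":30,"yaw":4},{"dx":-300,"dy":-23,"dz":30,"yaw":4},{"dx":-300,"dy":-23,"dz":30,"yaw":4}]' 85 40|grep -E "pos|ft"
python3 -c "
from h import *
go([.56,-.40,.25],90)"
```

```text
eef_pos: [0.5217, 0.0406, 0.3006]
ft_force: [1.3, -0.5, -0.0]
t 11.12 pos [0.5217 0.0406 0.3006] head 94.48 tilt [-0.004 -0.004 -1.   ] move [-442.     3.9   52.2] yaw 4.48 F [ 1.3 -0.5 -0. ] w 0.996 q7 -0.26
```

```bash
python3 -m inch '[{"dx":-60,"dy":40,"dz":20,"yaw":4.5},{"dx":-60,"dy":40,"dz":20,"yaw":4.5},{"dx":-60,"dy":40,"dz":20,"yaw":4.5},{"dx":-60,"dy":40,"dz":20,"yaw":4.5},{"dx":-60,"dy":40,"dz":20,"yaw":4.5}]' >/dev/null
python3 - <<'E'
from h import *
import pickle
go([.56,-.40,.25],90)
o=manip.get_obs();i=grab_frame("wrist");np.save("pics/wb.npy",i);pickle.dump(o,open("wb.pkl","wb"));go([.56,-.40,.25],90)
W=cam("wrist",o);a=i.astype(int)
# predicted blank corners for windowing
c=np.array([[.5595,.107,.012],[.5698,-.150,.012],[.695,-.1455,.012],[.6865,.1125,.012]]);q=proj(W,c);print(q.round(0).tolist())
ml=np.array([[.564,.0078,.012],[.6925,.0145,.012]]);print("mark",proj(W,ml).round(0).tolist())
np.set_printoptions(linewidth=200)
r=a[...,0]-(a[...,1]+a[...,2])/2
P=[]
for t in np.linspace(.06,.94,40):
    X=ml[0]+t*(ml[1]-ml[0]);u,v=proj(W,X)[0];u=int(round(u));v0=int(round(v))
    if not(0<=u<640): continue
    col=np.arange(v0-10,v0+11);w=a[col,u,0]-a[col,u,1]
    w=w-np.median(w);w[w<25]=0
    if w.sum()>0: P.append(atz(W,(u,(w*col).sum()/w.sum()),.012)[:2])
P=np.array(P);k,b=np.polyfit(P[:,0],P[:,1],1);print(len(P),"mark line y=%.4f*x+%.4f"%(k,b),"angle",np.degrees(np.arctan(k)),"resid mm",np.abs(P[:,1]-k*P[:,0]-b).max()*1e3)
# front edge: for rows, find col transition wood bench->blank
E_=[]
for t in np.linspace(.08,.92,50):
    X=c[0]+t*(c[1]-c[0]);u,v=proj(W,X)[0];v=int(round(v));u0=int(round(u))
    if not(0<=v<330): continue
    cols=np.arange(u0-14,u0+15);g=a[v,cols].sum(1).astype(float);g=np.convolve(g,[1,1,0,-1,-1],'same');g[:3]=0;g[-3:]=0
    j=g.argmax();d=(g[j-1]-g[j+1])/(2*(g[j-1]-2*g[j]+g[j+1])+1e-9);E_.append([*atz(W,(cols[j]+np.clip(d,-1,1),v),.012)[:2],g[j]])
E_=np.array(E_)
x,y=E_[:,0],E_[:,1];ok=np.ones(len(x),bool)
for _ in range(5):
    ke,be=np.polyfit(y[ok],x[ok],1);re=np.abs(x-ke*y-be);ok=re<max(.0012,1.5*np.median(re))
print(ok.sum(),len(ok),"front x=%.4f*y+%.4f"%(ke,be),"yaw",np.degrees(np.arctan(-ke)),"res mm",(re[ok].max()*1e3))
A=np.array([[1,-ke],[-k,1]]);print("mark front",np.linalg.solve(A,[be,b]))
E
```

```text
t 11.53 pos [ 0.5667 -0.0062  0.282 ] head 90.58 tilt [-0.002  0.001 -1.   ] move [-393.7  -10.6   31.7] yaw 0.58 F [ 0.3  0.7 -0.7] w 0.999 q7 -0.26
t 11.58 pos [ 0.5667 -0.0056  0.2826] head 90.65 tilt [-0.001  0.001 -1.   ] move [-394.4  -11.1   32.3] yaw 0.65 F [-0.7  0.1 -0.3] w 0.999 q7 -0.26
[[307.0, 61.0], [315.0, 313.0], [429.0, 310.0], [444.0, 57.0]]
mark [[311.0, 169.0], [441.0, 163.0]]
40 mark line y=0.0440*x+-0.0156 angle 2.518927170943559 resid mm 0.19384163335906845
50 50 front x=-0.0466*y+0.5636 yaw 2.6695746448221156 res mm 0.9009741526180282
mark front [0.56317911 0.00920686]
```

```bash
python3 -m inch '[{"dx":-300,"dy":-8,"dz":25,"yaw":0.5},{"dx":-300,"dy":-8,"dz":25,"yaw":0.5},{"dx":-300,"dy":-8,"dz":25,"yaw":0.5},{"dx":-300,"dy":-8,"dz":25,"yaw":0.5},{"dx":-300,"dy":-8,"dz":25,"yaw":0.5},{"dx":-300,"dy":-8,"dz":25,"yaw":0.5},{"dx":-300,"dy":-8,"dz":25,"yaw":0.5},{"dx":-300,"dy":-8,"dz":25,"yaw":0.5}]' >/dev/null
python3 -m inch '[{"dx":-93,"dy":-3,"dz":5,"yaw":0.1},{"dx":-93,"dy":-3,"dz":5,"yaw":0.1},{"dx":-93,"dy":-3,"dz":5,"yaw":0.1},{"dx":-93,"dy":-3,"dz":5,"yaw":0.1},{"dx":-93,"dy":-3,"dz":5,"yaw":0.1},{"dx":-93,"dy":-3,"dz":5,"yaw":0.1}]' >/dev/null
python3 - <<'E'
from h import *
import pickle
go([.56,-.40,.25],90)
o=manip.get_obs();i=grab_frame("wrist");np.save("pics/ws.npy",i);pickle.dump(o,open("ws.pkl","wb"));go([.56,-.40,.25],90)
W=cam("wrist",o);a=i.astype(int)
print("rec",[(r["p"],np.round(np.array(r["rect"])*[640,480,640,480]).tolist()) for r in spotter.recognise("wrist","square")])
s0=np.array([[.5195,-.291,.034],[.521,-.4055,.034],[.4915,-.4045,.034],[.4905,-.2905,.034]]);print("pred stock",proj(W,s0).round(0).tolist())
b0=np.array([[.6688,-.2993,.017],[.6685,-.3219,.017],[.5205,-.3219,.017],[.52,-.296,.017]]);print("pred blade",proj(W,b0).round(0).tolist())
for p in (proj(W,s0).mean(0),proj(W,b0).mean(0)): u,v=p.round().astype(int);print("rgb",a[v-4:v+5:4,u-8:u+9:4].tolist())
E
```

```text
t 12.75 pos [ 0.5602 -0.3975  0.2533] head 90.11 tilt [ 0.001  0.001 -1.   ] move [-2.5 -0.3  3.3] yaw 0.11 F [ 0.5 -0.   0.2] w 0.991 q7 0.36
t 12.8 pos [ 0.5603 -0.3974  0.2535] head 90.13 tilt [ 0.001  0.001 -1.   ] move [-2.6 -0.4  3.5] yaw 0.13 F [-0.5  0.2 -0.4] w 0.997 q7 0.36
rec [(0.91, [231.0, 67.0, 442.0, 200.0])]
pred stock [[262.0, 64.0], [268.0, 202.0], [235.0, 201.0], [227.0, 64.0]]
pred blade [[439.0, 77.0], [437.0, 104.0], [267.0, 104.0], [265.0, 72.0]]
rgb [[[119, 113, 112], [119, 114, 113], [119, 114, 113], [119, 116, 114], [119, 115, 113]], [[116, 111, 111], [116, 110, 110], [119, 116, 115], [120, 116, 115], [120, 115, 115]], [[115, 110, 109], [117, 115, 114], [119, 112, 112], [120, 115, 114], [120, 117, 116]]]
rgb [[[218, 212, 202], [216, 206, 198], [217, 208, 199], [217, 208, 198], [217, 208, 199]], [[216, 207, 197], [217, 209, 199], [216, 208, 199], [217, 208, 200], [217, 208, 201]], [[215, 207, 198], [214, 205, 196], [216, 207, 198], [212, 205, 193], [212, 202, 194]]]
```

```bash
cat >> h.py <<'E'
def box(x0,x1,y0,y1,z0,z1): return np.array([[x,y,z] for x in(x0,x1) for y in(y0,y1) for z in(z0,z1)])/1000
PARTS=[box(-14,14,-55,55,0,34),box(14,164,31,55,14,17)]
def square_fit(C,i,x0,win,parts=PARTS,dz=0):
    from scipy.optimize import minimize
    a=i.astype(int);m=((a.max(2)-a.min(2)<32)&(a.max(2)>50)).astype(np.uint8)
    l,t,r,b=win;k=np.zeros_like(m);k[t:b,l:r]=1;m&=k
    m=cv2.morphologyEx(m,cv2.MORPH_OPEN,np.ones((3,3),np.uint8))
    n,lab,st,_=cv2.connectedComponentsWithStats(m);m=(lab==1+st[1:,4].argmax()).astype(np.uint8)
    M=m[t:b,l:r].astype(np.float32)
    def ren(p):
        im=np.zeros(((b-t)*4,(r-l)*4),np.uint8)
        for B in parts:
            X=(Ro.from_euler("z",p[2]/100).as_matrix()@B.T).T+[p[0]/1000,p[1]/1000,dz]
            q=(proj(C,X)+.5-[l,t])*4-.5
            cv2.fillConvexPoly(im,cv2.convexHull((q*16).round().astype(np.int32)),255,shift=4)
        return cv2.resize(im,(r-l,b-t),interpolation=cv2.INTER_AREA)/255.
    f=lambda p:np.abs(ren(p)-M).sum()
    best=None
    for d in((0,0,0),(2,2,2),(-2,-2,-2)):
        s=minimize(f,np.array([x0[0]*1e3,x0[1]*1e3,x0[2]*100])+d,method="Nelder-Mead",options=dict(initial_simplex=None,xatol=.02,fatol=.2,maxiter=600))
        if best is None or s.fun<best.fun: best=s
    p=best.x;print("fit",p[0]/1e3,p[1]/1e3,"yaw deg",np.degrees(p[2]/100),"cost",best.fun,"mask",M.sum())
    return np.r_[p[:2]/1e3,p[2]/100]
E
python3 - <<'E'
from h import *
import pickle
o=pickle.load(open("ws.pkl","rb"));W=cam("wrist",o);i=np.load("pics/ws.npy")
p=square_fit(W,i,[.505,-.348,0],(200,40,470,230))
t=np.load("pics/top0.npy");square_fit(cam("top"),t,[.505,-.348,0],(440,205,510,295))
g=p[:2]+Ro.from_euler("z",p[2]).as_matrix()[:2,:2]@np.array([0,0.0]);go([*g,.06],np.degrees(p[2])+90)
E
```

```text
fit 0.5071258864419536 -0.3501632066412734 yaw deg -0.7306073706624301 cost 542.2470588235294 mask 9490.0
fit 0.5071909863565199 -0.35026100607421995 yaw deg -1.1535528860057587 cost 120.05490196078432 mask 936.0
t 12.85 pos [ 0.5603 -0.3976  0.2535] head 90.13 tilt [ 0.001  0.001 -1.   ] move [ 47.4 -53.2 193.5] yaw 0.86 F [0.5 0.1 0.3] w 0.996 q7 0.36
```

```bash
python3 -m inch '[{"dx":20,"dy":-22,"dz":25,"yaw":0.9},{"dx":40,"dy":-45,"dz":60,"yaw":0.9},{"dx":47.4,"dy":-53,"dz":95,"yaw":0.9},{"dx":47.4,"dy":-53,"dz":130,"yaw":0.9},{"dx":47.4,"dy":-53,"dz":150,"yaw":0.9},{"dx":47.4,"dy":-53,"dz":150,"yaw":0.9},{"dx":47.4,"dy":-53,"dz":150,"yaw":0.9}]' 60 40 >/dev/null
python3 -c "
from h import *
go([.5071,-.3502,.0395],89.2)"
```

```text
t 13.43 pos [ 0.5065 -0.3513  0.1029] head 89.13 tilt [-0.001  0.001 -1.   ] move [ 1.1  0.7 63.4] yaw -0.07 F [-0.1  0.   1.2] w 0.703 q7 0.25
```

```bash
python3 -m inch '[{"dx":1,"dy":0.7,"dz":20,"yaw":0},{"dx":1,"dy":0.7,"dz":40,"yaw":0},{"dx":1,"dy":0.7,"dz":55,"yaw":0},{"dx":1,"dy":0.7,"dz":63.5,"yaw":0},{"dx":1,"dy":0.7,"dz":63.5,"yaw":0},{"dx":1,"dy":0.7,"dz":63.5,"yaw":0}]'|grep -E "pos|ft"
python3 -m inch '[{"dx":0,"dy":0,"dz":0,"yaw":0},{"dx":0,"dy":0,"dz":0,"yaw":0},{"dx":0,"dy":0,"dz":0,"yaw":0},{"dx":0,"dy":0,"dz":0,"yaw":0},{"dx":0,"dy":0,"dz":0,"yaw":0},{"dx":0,"dy":0,"dz":0,"yaw":0},{"dx":0,"dy":0,"dz":0,"yaw":0},{"dx":0,"dy":0,"dz":0,"yaw":0}]' 10 80
python3 -m inch '[{"dx":0,"dy":0,"dz":-5,"yaw":0},{"dx":0,"dy":0,"dz":-12,"yaw":0},{"dx":0,"dy":0,"dz":-20,"yaw":0},{"dx":0,"dy":0,"dz":-30,"yaw":0},{"dx":0,"dy":0,"dz":-40,"yaw":0},{"dx":0,"dy":0,"dz":-40,"yaw":0}]'
```

```text
eef_pos: [0.5082, -0.3519, 0.041]
ft_force: [0.3, 0.7, 0.2]
time: 14.6
eef_pos: [0.507, -0.3516, 0.0394]
eef_rot: [-2.24, -2.203, 0.0]
ft_force: [-0.2, -0.3, -0.4]
width: 0.116
gripper_force: 0.0
time: 15.1
eef_pos: [0.5086, -0.3525, 0.0825]
eef_rot: [2.237, 2.2, 0.002]
ft_force: [-0.6, -0.8, 0.4]
width: 0.119
gripper_force: 0.0
```

Run:
```python
from h import *
print("tips",manip.tips_ahead)
o=manip.get_obs();W=cam("wrist",o);i=grab_frame("wrist");s=grab_frame("side")
np.save("pics/wx.npy",i)
print("rec",[(r["p"],np.round(np.array(r["rect"])*[640,480,640,480]).tolist()) for n in("wrist","side") for r in spotter.recognise(n,"square")])
p=[.5071,-.3502,np.radians(-.8)]
for B in PARTS:
    X=(Ro.from_euler("z",p[2]).as_matrix()@B.T).T+[p[0],p[1],0];print([ (q.min(0).round(0).tolist(),q.max(0).round(0).tolist()) for q in(proj(W,X),proj(cam("side"),X))])
    for im,C in((i,W),(s,cam("side"))):
        cv2.polylines(im,[cv2.convexHull(proj(C,X).round().astype(np.int32))],True,(0,255,0),1)
out=np.zeros((480,800,3),np.uint8);out[:,:440]=cv2.resize(i[:,60:500],(440,480));out[:,440:]=cv2.resize(s[300:480,320:455],(360,480))
cv2.imwrite("pics/w7.png",out[...,::-1])
```

```text
tips 0.025
rec [(0.9, [275.0, 136.0, 635.0, 357.0]), (0.64, [351.0, 410.0, 447.0, 480.0])]
[([276.0, 138.0], [339.0, 359.0]), ([348.0, 423.0], [386.0, 498.0])]
[([336.0, 140.0], [636.0, 190.0]), ([363.0, 411.0], [446.0, 442.0])]
```

View pics/w7.png

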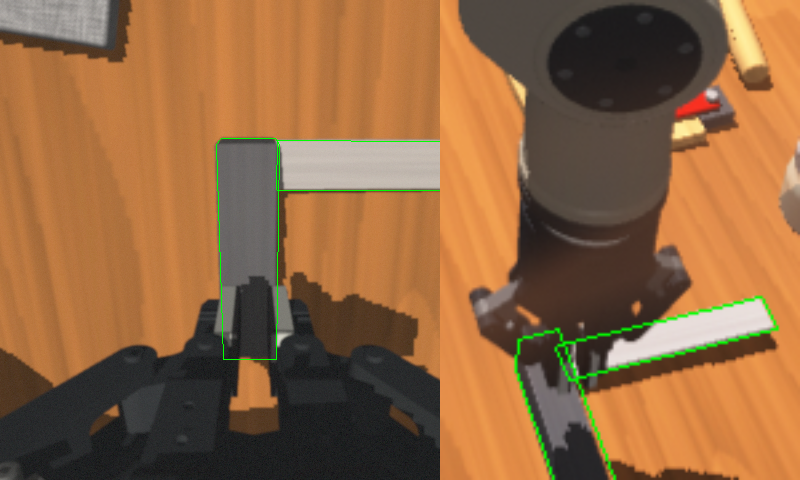

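The square is still exactly where I measured it: its overlay outline matches in both panels, so the fingers closed without gripping it. The visible pad tips, at row 287, suggest that they reach less far ahead than I took them to. I'll reopen and retry lower, watching the force.

```bash
python3 -m inch '[{"dx":2,"dy":-1,"dz":0,"yaw":0},{"dx":2,"dy":-1,"dz":0,"yaw":0},{"dx":2,"dy":-1,"dz":0,"yaw":0},{"dx":2,"dy":-1,"dz":0,"yaw":0},{"dx":2,"dy":-1,"dz":0,"yaw":0},{"dx":2,"dy":-1,"dz":0,"yaw":0}]' 60 30 | grep -E "pos|ft|wid"
python3 -m inch '[{"dx":0,"dy":0,"dz":10,"yaw":0},{"dx":0,"dy":0,"dz":20,"yaw":0},{"dx":0,"dy":0,"dz":30,"yaw":0},{"dx":0,"dy":0,"dz":40,"yaw":0},{"dx":0,"dy":0,"dz":46,"yaw":0},{"dx":0,"dy":0,"dz":50,"yaw":0},{"dx":0,"dy":0,"dz":50,"yaw":0},{"dx":0,"dy":0,"dz":50,"yaw":0}]' | grep -E "pos|ft|wid"
```

```text
eef_pos: [0.5061, -0.3496, 0.0794]
ft_force: [-0.0, -0.6, -0.0]
width: 0.702
eef_pos: [0.5061, -0.3496, 0.0293]
ft_force: [-0.2, -0.5, 0.2]
width: 0.7
```

```bash
python3 -m inch '[{"dx":0,"dy":0,"dz":0,"yaw":0},{"dx":0,"dy":0,"dz":0,"yaw":0},{"dx":0,"dy":0,"dz":0,"yaw":0}]' 15 30
python3 -m inch '[{"dx":0,"dy":0,"dz":0,"yaw":0},{"dx":0,"dy":0,"dz":0,"yaw":0},{"dx":0,"dy":0,"dz":0,"yaw":0},{"dx":0,"dy":0,"dz":0,"yaw":0},{"dx":0,"dy":0,"dz":0,"yaw":0}]' | grep -vE "time|rot"
```

```text
time: 16.72
eef_pos: [0.5061, -0.3499, 0.0302]
eef_rot: [2.24, 2.202, -0.001]
ft_force: [0.5, 0.8, 2.1]
width: 0.318
gripper_force: 31.1
eef_pos: [0.5061, -0.3498, 0.0301]
ft_force: [-2.1, 0.3, 6.1]
width: 0.319
gripper_force: 31.5
```

```bash
python3 -m inch '[{"dx":0,"dy":0,"dz":0,"yaw":0},{"dx":0,"dy":0,"dz":0,"yaw":0},{"dx":0,"dy":0,"dz":0,"yaw":0},{"dx":0,"dy":0,"dz":2,"yaw":0},{"dx":0,"dy":0,"dz":4,"yaw":0},{"dx":0,"dy":0,"dz":5,"yaw":0},{"dx":0,"dy":0,"dz":5,"yaw":0}]' 60 30 | grep -E "pos|ft|wid"
python3 -m inch '[{"dx":0,"dy":0,"dz":1,"yaw":0},{"dx":0,"dy":0,"dz":2,"yaw":0},{"dx":0,"dy":0,"dz":3,"yaw":0},{"dx":0,"dy":0,"dz":4,"yaw":0},{"dx":0,"dy":0,"dz":4,"yaw":0}]' | grep -E "pos|ft|wid"
```

```text
eef_pos: [0.5058, -0.3495, 0.024]
ft_force: [-0.9, 0.1, -0.5]
width: 0.7
eef_pos: [0.5059, -0.3496, 0.0203]
ft_force: [-0.8, -0.8, 0.9]
width: 0.701
```

```bash
python3 -m inch '[{"dx":0,"dy":0,"dz":0,"yaw":0},{"dx":0,"dy":0,"dz":0,"yaw":0},{"dx":0,"dy":0,"dz":0,"yaw":0},{"dx":0,"dy":0,"dz":0,"yaw":0},{"dx":0,"dy":0,"dz":0,"yaw":0},{"dx":0,"dy":0,"dz":0,"yaw":0},{"dx":0,"dy":0,"dz":0,"yaw":0}]' 10 80 | grep -vE "rot"
python3 -m inch '[{"dx":0,"dy":0,"dz":-2,"yaw":0},{"dx":0,"dy":0,"dz":-5,"yaw":0},{"dx":0,"dy":0,"dz":-9,"yaw":0},{"dx":0,"dy":0,"dz":-14,"yaw":0},{"dx":0,"dy":0,"dz":-20,"yaw":0},{"dx":0,"dy":0,"dz":-20,"yaw":0},{"dx":0,"dy":0,"dz":-20,"yaw":0}]' | grep -vE "rot"
```

```text
time: 18.72
eef_pos: [0.506, -0.3496, 0.0209]
ft_force: [-2.4, 0.4, 4.8]
width: 0.302
gripper_force: 80.1
time: 19.3
eef_pos: [0.5064, -0.3498, 0.0411]
ft_force: [-0.5, -0.1, -5.6]
width: 0.308
gripper_force: 79.2
```

```bash
python3 -m inch '[{"dx":5,"dy":0,"dz":-15,"yaw":0},{"dx":30,"dy":0,"dz":-30,"yaw":0},{"dx":60,"dy":0,"dz":-40,"yaw":-0.5},{"dx":90,"dy":1,"dz":-40,"yaw":-1},{"dx":125,"dy":2,"dz":-40,"yaw":-2},{"dx":160,"dy":4,"dz":-40,"yaw":-2.5},{"dx":195,"dy":6,"dz":-40,"yaw":-3},{"dx":230,"dy":8,"dz":-40,"yaw":-3.4}]' | grep -E "pos|ft|wid"
python3 -c "
from h import *
go([.5437,-.0462,.080],92.6)"
```

```text
eef_pos: [0.5178, -0.1179, 0.0815]
ft_force: [0.9, -0.5, -5.7]
width: 0.31
t 19.97 pos [ 0.5178 -0.1179  0.0815] head 92.46 tilt [ 0.001 -0.    -1.   ] move [70.5 28.9  1.5] yaw -0.14 F [ 0.9 -0.5 -5.7] w 0.31 q7 -0.14
```

```bash
python3 -m inch '[{"dx":20,"dy":8,"dz":1,"yaw":-0.1},{"dx":40,"dy":16,"dz":1,"yaw":-0.1},{"dx":58,"dy":24,"dz":1,"yaw":-0.1},{"dx":68,"dy":28,"dz":1,"yaw":-0.1},{"dx":70.5,"dy":28.9,"dz":1,"yaw":-0.1},{"dx":70.5,"dy":28.9,"dz":1,"yaw":-0.1},{"dx":70.5,"dy":28.9,"dz":1,"yaw":-0.1},{"dx":70.5,"dy":28.9,"dz":1,"yaw":-0.1}]' >/dev/null
cat >> h.py <<'E'
def mark_fit(W,i,ml=((.5632,.0092,.012),(.6931,.0150,.012)),win=12,rng=(.04,.96)):
    a=i.astype(int);ml=np.array(ml);P=[]
    for t in np.linspace(*rng,50):
        u,v=proj(W,ml[0]+t*(ml[1]-ml[0]))[0];u=int(round(u));v0=int(round(v))
        if not(0<=u<640 and win<=v0<480-win): continue
        col=np.arange(v0-win,v0+win+1);w=a[col,u,0]-a[col,u,1];w=w-np.median(w)
        w[w<40]=0
        if w.sum()>0:P.append(atz(W,(u,(w*col).sum()/w.sum()),.012)[:2])
    P=np.array(P)
    if len(P)<5: print("few mark pts",len(P));return None
    k,b=np.polyfit(P[:,0],P[:,1],1);r=np.abs(P[:,1]-k*P[:,0]-b)
    g=r<max(3*np.median(r),3e-4);k,b=np.polyfit(P[g,0],P[g,1],1)
    print("mark n",g.sum(),"of",len(P),"y at .563: %.4f at .69: %.4f"%(k*.563+b,k*.69+b),"ang %.2f"%np.degrees(np.arctan(k)),"res %.2f mm"%(r[g].max()*1e3));return k,b
def corner(p):
    c=p[:2]+Ro.from_euler("z",p[2]).as_matrix()[:2,:2]@[.014,.055];print("corner",c.round(4));return c
E
python3 - <<'E'
from h import *
import pickle
go([.5437,-.0462,.080],92.6)
o=manip.get_obs();i=grab_frame("wrist");np.save("pics/wc.npy",i);pickle.dump(o,open("wc.pkl","wb"))
W=cam("wrist",o);mark_fit(W,i)
dz=o["eef_pos"][2]-.0209;p0=[*o["eef_pos"][:2],np.radians(2.6)]
q=np.vstack([proj(W,(Ro.from_euler("z",p0[2]).as_matrix()@B.T).T+[p0[0],p0[1]-.0006,dz]) for B in PARTS]);print(q.min(0),q.max(0))
# fit, only the parts above the fingers (rows<275)
l,t=(q.min(0)-15).astype(int);p=square_fit(W,i,p0,(max(l,0),max(t,0),640,278),dz=dz);corner(p)
for x in(.58,.62,.66,.70):  # colour profile across blade outer edge
    pass
E
```

```text
t 20.63 pos [ 0.5431 -0.0501  0.0793] head 92.4 tilt [-0.001 -0.001 -1.   ] move [ 3.9  0.7 -0.7] yaw -0.2 F [-0.4 -0.1 -5.8] w 0.306 q7 -0.27
mark n 50 of 50 y at .563: 0.0092 at .69: 0.0149 ang 2.58 res 0.11 mm
[264.22183905 158.44918028] [759.16886235 458.15672598]
fit 0.5443513139354877 -0.050697129848339274 yaw deg 2.9159469503945794 cost 324.8941176470588 mask 29320.0
corner [0.5555 0.0049]
```

```bash
python3 -m inch '[{"dx":3.9,"dy":0,"dz":10,"yaw":0.3},{"dx":3.9,"dy":0,"dz":22,"yaw":0.3},{"dx":3.9,"dy":0,"dz":34,"yaw":0.3},{"dx":3.9,"dy":0,"dz":44,"yaw":0.3},{"dx":3.9,"dy":0,"dz":51,"yaw":0.3},{"dx":3.9,"dy":0,"dz":55,"yaw":0.3},{"dx":3.9,"dy":0,"dz":55,"yaw":0.3},{"dx":3.9,"dy":0,"dz":55,"yaw":0.3}]' | grep -E "pos|ft|wid"
python3 - <<'E'
from h import *
import pickle
o=manip.get_obs();go([.5437,-.0462,.0209],92.6)
i=grab_frame("wrist");np.save("pics/wd.npy",i);pickle.dump(o,open("wd.pkl","wb"))
W=cam("wrist",o);mark_fit(W,i)
dz=o["eef_pos"][2]-.0209;p0=[*o["eef_pos"][:2],np.radians(2.6)]
q=np.vstack([proj(W,(Ro.from_euler("z",p0[2]).as_matrix()@B.T).T+[p0[0],p0[1]-.0006,dz]) for B in PARTS])
l,t=(q.min(0)-15).astype(int);p=square_fit(W,i,p0,(max(l,0),max(t,0),640,278),dz=dz);corner(p)
E
```

```text
eef_pos: [0.5437, -0.0441, 0.0243]
ft_force: [-0.5, 0.2, -4.9]
width: 0.306
t 21.35 pos [ 0.5437 -0.0441  0.0243] head 92.24 tilt [-0.  0. -1.] move [-2.1 -0.1  3.4] yaw -0.36 F [-0.5  0.2 -4.9] w 0.306 q7 -0.34
mark n 35 of 38 y at .563: 0.0125 at .69: 0.0179 ang 2.44 res 0.41 mm
fit 0.5447569584899585 -0.04455488177679416 yaw deg 2.6726174067872264 cost 421.75686274509803 mask 29096.0
corner [0.5562 0.011 ]
```

```bash
python3 -m inch '[{"dx":0,"dy":0,"dz":0,"yaw":0},{"dx":0,"dy":0,"dz":0,"yaw":0},{"dx":0,"dy":0,"dz":0,"yaw":0},{"dx":0,"dy":0,"dz":0,"yaw":0}]' | grep -E "pos|ft|wid"
cat > meas.py <<'E'
from h import *
import sys
o=manip.get_obs();go([.5437,-.0462,.0209],92.6)
i=grab_frame("wrist");np.save("pics/we.npy",i);W=cam("wrist",o);a=i.astype(int)
zb=o["eef_pos"][2]-.0209 if len(sys.argv)<2 else float(sys.argv[1])
p0=[*o["eef_pos"][:2],np.radians(2.6)]
q=np.vstack([proj(W,(Ro.from_euler("z",p0[2]).as_matrix()@B.T).T+[p0[0],p0[1]-.0006,zb]) for B in PARTS])
l,t=(q.min(0)-15).astype(int);p=square_fit(W,i,p0,(max(l,0),max(t,0),640,278),dz=zb);corner(p)
mark_fit(W,i)
# red pixels and blade edge along columns
for x in(.575,.60,.625,.65,.675,.69):
    u,v=proj(W,[x,.0092+(x-.5632)*.045,.012])[0];u=int(round(u))
    if u>=640: break
    v0=int(round(v));c=np.arange(v0-14,v0+15);r=a[c,u]
    red=c[(r[:,0]-r[:,1]>90)&(r[:,1]<120)];gr=c[(r.max(1)-r.min(1)<32)]
    print("x",x,"v exp %.1f"%v,"red",red.tolist(),"blade top row",gr[:1].tolist(),"mark y",[round(atz(W,(u,k),.012)[1],4) for k in red[:1]],"edge y",[round(atz(W,(u,k-.5),zb+.017)[1],4) for k in gr[:1]])
E
python3 meas.py
```

```text
eef_pos: [0.5438, -0.0443, 0.0248]
ft_force: [0.3, 0.8, -6.6]
width: 0.307
t 21.73 pos [ 0.5438 -0.0443  0.0248] head 92.23 tilt [ 0.001 -0.    -1.   ] move [-1.9 -0.2  3.9] yaw -0.37 F [ 0.3  0.8 -6.6] w 0.307 q7 -0.34
fit 0.5449011672245367 -0.04473213616547459 yaw deg 2.638936137722546 cost 418.278431372549 mask 29120.0
corner [0.5564 0.0109]
mark n 38 of 40 y at .563: 0.0124 at .69: 0.0164 ang 1.78 res 0.80 mm
x 0.575 v exp 165.9 red [] blade top row [163] mark y [] edge y [np.float64(0.0121)]
x 0.6 v exp 165.8 red [] blade top row [164] mark y [] edge y [np.float64(0.0128)]
x 0.625 v exp 165.9 red [] blade top row [164] mark y [] edge y [np.float64(0.0139)]
x 0.65 v exp 166.1 red [] blade top row [165] mark y [] edge y [np.float64(0.0147)]
```

```bash
python3 -m inch '[{"dx":-2.1,"dy":0,"dz":0,"yaw":0},{"dx":-2.1,"dy":0,"dz":0,"yaw":0},{"dx":-2.1,"dy":0,"dz":0,"yaw":0},{"dx":-2.1,"dy":0,"dz":0,"yaw":0},{"dx":-2.1,"dy":0,"dz":0,"yaw":0}]' | grep -E "pos|ft|wid"
python3 meas.py
```

```text
eef_pos: [0.5437, -0.0463, 0.0245]
ft_force: [0.8, -0.0, -6.2]
width: 0.306
t 22.2 pos [ 0.5437 -0.0463  0.0245] head 92.23 tilt [ 0.  0. -1.] move [ 0.1 -0.   3.6] yaw -0.37 F [ 0.8 -0.  -6.2] w 0.306 q7 -0.34
fit 0.5448543000533695 -0.04680932334703643 yaw deg 2.6883023925070786 cost 408.3176470588236 mask 29102.0
corner [0.5563 0.0088]
mark n 40 of 40 y at .563: 0.0097 at .69: 0.0152 ang 2.46 res 0.09 mm
x 0.575 v exp 160.5 red [157, 158, 159, 160, 161] blade top row [163] mark y [np.float64(0.011)] edge y [np.float64(0.0101)]
x 0.6 v exp 160.4 red [157, 158, 159, 160, 161] blade top row [164] mark y [np.float64(0.0121)] edge y [np.float64(0.0108)]
x 0.625 v exp 160.6 red [157, 158, 159, 160, 161, 162] blade top row [164] mark y [np.float64(0.0133)] edge y [np.float64(0.0119)]
x 0.65 v exp 160.9 red [158, 159, 160, 161, 162] blade top row [165] mark y [np.float64(0.0142)] edge y [np.float64(0.0127)]
```

```bash
python3 -m inch '[{"dx":0.3,"dy":0,"dz":1,"yaw":0},{"dx":0.3,"dy":0,"dz":2,"yaw":0},{"dx":0.3,"dy":0,"dz":3,"yaw":0},{"dx":0.3,"dy":1,"dz":3,"yaw":0},{"dx":0.3,"dy":2.5,"dz":3,"yaw":0},{"dx":0.3,"dy":4,"dz":3,"yaw":0},{"dx":0.3,"dy":5,"dz":3,"yaw":0},{"dx":0.3,"dy":5,"dz":3,"yaw":0}]' | grep -E "pos|ft|wid"
python3 meas.py
```

```text
eef_pos: [0.5492, -0.0458, 0.0216]
ft_force: [0.4, -1.4, -7.0]
width: 0.305
t 22.92 pos [ 0.5492 -0.0458  0.0216] head 92.24 tilt [ 0.001  0.    -1.   ] move [-0.2 -5.5  0.7] yaw -0.36 F [ 0.4 -1.4 -7. ] w 0.305 q7 -0.34
fit 0.5502417654385404 -0.046344612494090144 yaw deg 2.7125797316844973 cost 459.1764705882352 mask 29026.0
corner [0.5616 0.0093]
mark n 41 of 41 y at .563: 0.0102 at .69: 0.0156 ang 2.44 res 0.09 mm
x 0.575 v exp 162.4 red [158, 159, 160, 161] blade top row [164] mark y [np.float64(0.0113)] edge y [np.float64(0.0101)]
x 0.6 v exp 162.3 red [158, 159, 160, 161, 162] blade top row [164] mark y [np.float64(0.0124)] edge y [np.float64(0.0111)]
x 0.625 v exp 162.3 red [159, 160, 161, 162] blade top row [164] mark y [np.float64(0.0132)] edge y [np.float64(0.0122)]
x 0.65 v exp 162.6 red [159, 160, 161, 162] blade top row [165] mark y [np.float64(0.0144)] edge y [np.float64(0.013)]
```

```bash
python3 -m inch '[{"dx":0.6,"dy":0,"dz":0,"yaw":0},{"dx":0.6,"dy":0.5,"dz":0.3,"yaw":0},{"dx":0.6,"dy":1,"dz":0.6,"yaw":0},{"dx":0.6,"dy":1,"dz":0.9,"yaw":0},{"dx":0.6,"dy":1,"dz":0.9,"yaw":0}]' | grep -E "pos|ft|wid"
python3 -m inch '[{"dx":0,"dy":0.5,"dz":0,"yaw":0},{"dx":0,"dy":1,"dz":0,"yaw":0},{"dx":0,"dy":1,"dz":0,"yaw":0}]' | grep -E "pos|ft|wid"
python3 meas.py
```

```text
eef_pos: [0.5496, -0.0452, 0.0209]
ft_force: [-2.5, -0.2, 0.6]
width: 0.307
eef_pos: [0.5496, -0.0452, 0.0209]
ft_force: [-5.2, -0.3, 5.8]
width: 0.305
t 23.63 pos [ 0.5496 -0.0452  0.0209] head 92.24 tilt [-0.002 -0.001 -1.   ] move [-0.8 -6.  -0. ] yaw -0.36 F [-5.2 -0.3  5.8] w 0.305 q7 -0.34
fit 0.5506494211568557 -0.045487652857026516 yaw deg 2.64134729504588 cost 474.7882352941176 mask 29044.0
corner [0.5621 0.0101]
mark n 41 of 41 y at .563: 0.0115 at .69: 0.0162 ang 2.13 res 0.64 mm
x 0.575 v exp 164.5 red [161] blade top row [163] mark y [np.float64(0.011)] edge y [np.float64(0.0111)]
x 0.6 v exp 164.4 red [161] blade top row [163] mark y [np.float64(0.012)] edge y [np.float64(0.0121)]
x 0.625 v exp 164.5 red [161, 162] blade top row [164] mark y [np.float64(0.0132)] edge y [np.float64(0.0129)]
x 0.65 v exp 164.7 red [161, 162] blade top row [165] mark y [np.float64(0.0144)] edge y [np.float64(0.0137)]
```

```bash
python3 -m inch '[{"dx":0,"dy":0.5,"dz":-0.7,"yaw":0},{"dx":0,"dy":0.5,"dz":-0.7,"yaw":0},{"dx":0,"dy":0.5,"dz":-0.7,"yaw":0}]' | grep -E "pos|ft|wid"
python3 -m inch '[{"dx":0,"dy":0.7,"dz":0,"yaw":0},{"dx":0,"dy":1,"dz":0,"yaw":0},{"dx":0,"dy":1,"dz":0,"yaw":0}]' | grep -E "pos|ft|wid"
python3 -m inch '[{"dx":0,"dy":0.7,"dz":0,"yaw":0},{"dx":0,"dy":1,"dz":0,"yaw":0},{"dx":0,"dy":1,"dz":0,"yaw":0}]' | grep -E "pos|ft|wid"
```

```text
eef_pos: [0.5508, -0.0452, 0.021]
ft_force: [-2.4, 0.6, -3.1]
width: 0.309
eef_pos: [0.5509, -0.0452, 0.0209]
ft_force: [-5.0, 0.9, -0.4]
width: 0.307
eef_pos: [0.5509, -0.0452, 0.0209]
ft_force: [-8.5, -1.6, 2.7]
width: 0.309
```

```bash
python3 -m inch '[{"dx":0,"dy":0.5,"dz":-0.6,"yaw":0},{"dx":0,"dy":1,"dz":-0.6,"yaw":0},{"dx":0,"dy":1,"dz":-0.6,"yaw":0}]' | grep -E "pos|ft|wid|rot"
python3 -m inch '[{"dx":0,"dy":0.7,"dz":0.3,"yaw":0},{"dx":0,"dy":1,"dz":0.6,"yaw":0},{"dx":0,"dy":1,"dz":0.6,"yaw":0}]' | grep -E "pos|ft|wid|rot"
python3 meas.py
```

```text
eef_pos: [0.551, -0.0452, 0.021]
eef_rot: [-2.175, -2.262, 0.008]
ft_force: [-7.7, -0.1, 0.7]
width: 0.307
eef_pos: [0.5511, -0.0452, 0.0209]
eef_rot: [-2.174, -2.261, 0.011]
ft_force: [-14.2, 0.6, 10.2]
width: 0.305
t 24.93 pos [ 0.5511 -0.0452  0.0209] head 92.26 tilt [-0.008 -0.002 -1.   ] move [-0.7 -7.4  0.1] yaw -0.34 F [-14.2   0.6  10.2] w 0.305 q7 -0.34
fit 0.5521523839978781 -0.045526274822901794 yaw deg 2.8642953893933036 cost 475.0235294117647 mask 29137.0
corner [0.5634 0.0101]
mark n 41 of 41 y at .563: 0.0114 at .69: 0.0166 ang 2.33 res 0.63 mm
x 0.575 v exp 164.1 red [160, 161] blade top row [163] mark y [np.float64(0.0112)] edge y [np.float64(0.011)]
x 0.6 v exp 164.1 red [160, 161] blade top row [163] mark y [np.float64(0.0123)] edge y [np.float64(0.012)]
x 0.625 v exp 164.3 red [161] blade top row [163] mark y [np.float64(0.0131)] edge y [np.float64(0.0132)]
x 0.65 v exp 164.6 red [161] blade top row [164] mark y [np.float64(0.0144)] edge y [np.float64(0.0141)]
```

```bash
python3 -m inch '[{"dx":0,"dy":-1,"dz":-0.3,"yaw":0},{"dx":0,"dy":-2,"dz":-0.6,"yaw":0},{"dx":0,"dy":-2,"dz":-0.6,"yaw":0}]' | grep -E "pos|ft|wid"
```

```text
eef_pos: [0.551, -0.0452, 0.021]
ft_force: [-6.7, 0.1, -3.3]
width: 0.305
```

```bash
python3 -m inch '[{"dx":0,"dy":-0.8,"dz":0.3,"yaw":0},{"dx":0,"dy":-0.8,"dz":0.3,"yaw":0}]' | grep -E "pos|ft|wid"
python3 -m inch '[{"dx":0,"dy":0,"dz":0,"yaw":0},{"dx":0,"dy":0,"dz":0,"yaw":0},{"dx":0,"dy":0,"dz":0,"yaw":0},{"dx":0,"dy":0,"dz":0,"yaw":0},{"dx":0,"dy":0,"dz":0,"yaw":0},{"dx":0,"dy":0,"dz":0,"yaw":0}]' 46 30| grep -E "pos|ft|wid|grip"
python3 -m inch '[{"dx":0,"dy":0,"dz":-3,"yaw":0},{"dx":0,"dy":0,"dz":-8,"yaw":0},{"dx":0,"dy":0,"dz":-16,"yaw":0},{"dx":0,"dy":0,"dz":-30,"yaw":0},{"dx":0,"dy":0,"dz":-60,"yaw":0},{"dx":0,"dy":0,"dz":-90,"yaw":0},{"dx":0,"dy":0,"dz":-120,"yaw":0},{"dx":0,"dy":0,"dz":-120,"yaw":0}]' | grep -E "pos|ft|wid"
python3 -m inch '[{"dx":-35,"dy":20,"dz":0,"yaw":0},{"dx":-35,"dy":20,"dz":0,"yaw":0},{"dx":-35,"dy":20,"dz":0,"yaw":0},{"dx":-35,"dy":20,"dz":0,"yaw":0}]' 85 30| grep -E "pos|ft|wid"
python3 meas.py 0
```

```text
eef_pos: [0.5509, -0.0452, 0.021]
ft_force: [-7.0, -0.8, -4.3]
width: 0.305
eef_pos: [0.5529, -0.0451, 0.0219]
ft_force: [0.8, 0.2, -0.1]
width: 0.538
gripper_force: 0.0
eef_pos: [0.5562, -0.0447, 0.1481]
ft_force: [0.9, 0.2, 0.6]
width: 0.538
eef_pos: [0.5735, -0.0792, 0.1417]
ft_force: [-0.5, -0.1, -1.0]
width: 0.998
t 26.9 pos [ 0.5735 -0.0792  0.1417] head 92.2 tilt [-0.  0. -1.] move [ 34.1 -28.5 120.8] yaw -0.4 F [-0.5 -0.1 -1. ] w 0.998 q7 -0.17
fit 0.4040146802988795 -0.09469439579650321 yaw deg 2.7935706441905372 cost 3176.2 mask 4367.0
corner [ 0.4153 -0.0391]
mark n 45 of 50 y at .563: 0.0133 at .69: 0.0189 ang 2.52 res 0.97 mm
x 0.575 v exp 80.1 red [] blade top row [79] mark y [] edge y [np.float64(0.0103)]
x 0.6 v exp 79.9 red [] blade top row [79] mark y [] edge y [np.float64(0.0113)]
x 0.625 v exp 79.8 red [] blade top row [79] mark y [] edge y [np.float64(0.0124)]
x 0.65 v exp 80.0 red [] blade top row [79] mark y [] edge y [np.float64(0.0136)]
x 0.675 v exp 80.2 red [] blade top row [80] mark y [] edge y [np.float64(0.0143)]
x 0.69 v exp 80.5 red [] blade top row [80] mark y [] edge y [np.float64(0.0151)]
```

```bash
python3 -m inch '[{"dx":45,"dy":10,"dz":30,"yaw":0},{"dx":50,"dy":20,"dz":45,"yaw":0},{"dx":50,"dy":20,"dz":45,"yaw":0},{"dx":50,"dy":20,"dz":45,"yaw":0},{"dx":50,"dy":20,"dz":45,"yaw":0},{"dx":50,"dy":20,"dz":45,"yaw":0}]' >/dev/null
cat > fin.py <<'E'
from h import *
o=manip.get_obs();go([.5735,-.03,.1],92.3)
i=grab_frame("wrist");np.save("pics/wf.npy",i);W=cam("wrist",o);a=i.astype(int);p0=[.5518,-.0454,np.radians(2.7)]
q=np.vstack([proj(W,(Ro.from_euler("z",p0[2]).as_matrix()@B.T).T+[p0[0],p0[1],0]) for B in PARTS]);print(q.min(0).round(),q.max(0).round())
l,t=(q.min(0)-12).astype(int);b=min(278,int(q.max(0)[1])+12)
p=square_fit(W,i,p0,(max(l,0),max(t,0),min(640,int(q.max(0)[0])+12),b));corner(p)
for x in(.58,.61,.64,.67):
    u,v=proj(W,[x,.0092+(x-.5632)*.045,.012])[0];u=int(round(u));v0=int(round(v))
    c=np.arange(v0-6,v0+6);r=np.median(a[c,u-4:u+5],axis=1);print(x,"v exp %.1f"%v,"px/mm",round(abs(proj(W,[x,.02,.012])[0][1]-proj(W,[x,.01,.012])[0][1])/10,2),"rows",c[0],[tuple(int(k) for k in z) for z in r])
E
python3 fin.py
```

```text
t 27.45 pos [ 0.5918 -0.0294  0.0973] head 92.19 tilt [ 0.001 -0.001 -1.   ] move [  0.1 -18.3  -2.7] yaw -0.11 F [-0.3 -0.4 -0.5] w 0.997 q7 -0.3
[200. 166.] [542. 369.]
fit 0.581242171580158 -0.04410231694587708 yaw deg 2.4816607328546576 cost 4632.823529411764 mask 12129.0
corner [0.5928 0.0115]
0.58 v exp 170.9 px/mm 1.87 rows 165 [(192, 143, 88), (191, 142, 87), (192, 132, 81), (194, 106, 68), (180, 86, 70), (155, 107, 102), (151, 137, 130), (157, 149, 142), (158, 151, 143), (158, 151, 144), (159, 151, 144), (160, 150, 143)]
0.61 v exp 170.5 px/mm 1.86 rows 165 [(217, 163, 101), (216, 162, 98), (207, 146, 90), (181, 107, 71), (155, 90, 79), (142, 115, 108), (149, 139, 133), (157, 150, 143), (158, 151, 143), (159, 151, 144), (159, 152, 144), (158, 150, 143)]
0.64 v exp 170.3 px/mm 1.85 rows 164 [(220, 166, 101), (220, 166, 101), (217, 158, 97), (212, 136, 84), (190, 101, 67), (157, 94, 82), (148, 125, 118), (155, 145, 136), (157, 149, 142), (158, 151, 143), (157, 149, 143), (157, 149, 143)]
0.67 v exp 170.1 px/mm 1.84 rows 164 [(223, 172, 104), (222, 169, 102), (218, 160, 97), (206, 133, 81), (179, 97, 69), (157, 100, 91), (147, 127, 120), (155, 146, 138), (158, 151, 142), (159, 152, 143), (157, 150, 143), (157, 151, 142)]
```

Run:
```python
from h import *
import pickle
for n in("wb","wc"):
    W=cam("wrist",pickle.load(open(n+".pkl","rb")));a=np.load(f"pics/{n}.npy").astype(int)
    for x in(.59,.62,.65):
        u,v=proj(W,[x,.0092+(x-.5632)*.045,.012])[0];u=int(round(u));c=np.arange(int(v)-7,int(v)+9);r=a[c,u-3:u+4];g=np.median(r[...,1],axis=1);base=np.median(np.r_[g[:4],g[-4:]]);d=(base-g)/base
        s=abs(proj(W,[x,.02,.012])[0][1]-proj(W,[x,.01,.012])[0][1])/10
        print(n,x,"center-exp px %.2f"%((d*c).sum()/d.sum()-v),"peak %.2f"%d.max(),"area/.85 mm %.2f"%(d.sum()/.85/s))
W=cam("wrist");a=np.load("pics/wf.npy").astype(int)
for x in(.58,.595,.61,.625,.64,.655,.67):
    u,v=proj(W,[x,.0092+(x-.5632)*.045,.012])[0];u=int(round(u));c=np.arange(int(v)-9,int(v)+12);r=np.median(a[c,u-4:u+5],axis=1);R=r[:,0]-r[:,1];B=r[:,2]
    s=r.max(1)-r.min(1);hi=np.median(s[:4])
    # blade edge: saturation falls halfway ; red onset: green halfway to min
    k=np.where(s<hi*.5)[0][0];e=c[k-1]+(s[k-1]-hi*.5)/(s[k-1]-s[k])
    g=r[:,1];g0=np.median(g[:4]);th=g0*.72;m=np.where(g<th)[0][0];on=c[m-1]+(g[m-1]-th)/(g[m-1]-g[m])
    ye=atz(W,(u,e),.017)[1];yo=atz(W,(u,on),.012)[1];print(x,"edge row %.2f y %.4f  red onset row %.2f y %.4f  visible mm %.2f"%(e,ye,on,yo,(yo-ye)*1e3))
```

```text
wb 0.59 center-exp px 0.75 peak 0.61 area/.85 mm 2.06
wb 0.62 center-exp px -0.01 peak 0.60 area/.85 mm 2.04
wb 0.65 center-exp px 0.07 peak 0.57 area/.85 mm 1.98
wc 0.59 center-exp px -0.00 peak 0.83 area/.85 mm 2.48
wc 0.62 center-exp px -0.13 peak 0.83 area/.85 mm 2.60
wc 0.65 center-exp px -0.00 peak 0.85 area/.85 mm 2.39
0.58 edge row 170.03 y 0.0110  red onset row 168.12 y 0.0113  visible mm 0.27
0.595 edge row 169.74 y 0.0117  red onset row 167.81 y 0.0120  visible mm 0.29
0.61 edge row 169.41 y 0.0124  red onset row 167.70 y 0.0126  visible mm 0.19
0.625 edge row 169.23 y 0.0131  red onset row 167.68 y 0.0132  visible mm 0.11
0.64 edge row 169.37 y 0.0136  red onset row 167.45 y 0.0139  visible mm 0.32
0.655 edge row 169.26 y 0.0142  red onset row 167.31 y 0.0146  visible mm 0.36
0.67 edge row 169.16 y 0.0149  red onset row 167.24 y 0.0153  visible mm 0.36
```

Run:
```python
from h import *
h=np.radians(92.2);R=np.array([[np.cos(h),np.sin(h),0],[np.sin(h),-np.cos(h),0],[0,0,-1]])
o=dict(eef_pos=np.array([.5735,-.0792,.1417]),eef_rot=Ro.from_matrix(R).as_rotvec());W=cam("wrist",o);i=np.load("pics/we.npy")
p0=[.5518,-.0454,np.radians(2.7)]
q=np.vstack([proj(W,(Ro.from_euler("z",p0[2]).as_matrix()@B.T).T+[p0[0],p0[1],0]) for B in PARTS]);print(q.min(0).round(),q.max(0).round())
l,t=(q.min(0)-12).astype(int);r,b=(q.max(0)+12).astype(int)
p=square_fit(W,i,p0,(max(l,0),max(t,0),min(r,640),min(b,290)));corner(p)
# front edge of blank visible to left of mark (y .02.. .09) and to the right of stock, in same picture
a=i.astype(int);E_=[]
for y in np.r_[np.linspace(.02,.045,12),np.linspace(-.14,-.108,14)]:
    u,v=proj(W,[.5636-.0466*y,y,.012])[0];v=int(round(v));u0=int(round(u))
    if not 2<=v<330: continue
    c=np.arange(u0-9,u0+10);g=np.convolve(a[v,c].sum(1).astype(float),[1,1,0,-1,-1],'same');g[:3]=0;g[-3:]=0;j=g.argmax();E_.append([*atz(W,(c[j],v),.012)[:2],g[j]])
E_=np.array(E_);print(E_.round(4).tolist())
e=E_[:,0]-(.5636-.0466*E_[:,1]);print("blank edge minus earlier (mm)",np.median(e)*1e3)
n=Ro.from_euler("z",p[2]).as_matrix()[:2,:2]
for yy in(-.05,0,.05):
    f=p[:2]+n@[.014,yy];print("face",f.round(4),"gap to edge mm",round((.5636-.0466*f[1]+np.median(e)-f[0])*1e3,2))
```

```text
[250.  76.] [547. 261.]
fit 0.5515946789649395 -0.0455147136140516 yaw deg 2.541716417922964 cost 439.52941176470586 mask 18541.0
corner [0.5631 0.0101]
[[0.5628, 0.0197, 256.0], [0.5627, 0.022, 266.0], [0.5627, 0.0243, 300.0], [0.5626, 0.0266, 286.0], [0.5625, 0.0294, 301.0], [0.5625, 0.0316, 307.0], [0.5624, 0.0339, 308.0], [0.5623, 0.0361, 286.0], [0.5622, 0.0383, 296.0], [0.5622, 0.0405, 303.0], [0.5621, 0.0427, 279.0], [0.562, 0.0449, 268.0], [0.5746, -0.1398, 180.0], [0.5745, -0.1374, 310.0], [0.5695, -0.1353, 442.0], [0.5694, -0.1329, 419.0], [0.5686, -0.1299, 327.0], [0.5678, -0.1276, 347.0], [0.5657, -0.1254, 224.0], [0.5649, -0.1231, 261.0], [0.569, -0.1207, 164.0], [0.5689, -0.1177, 182.0], [0.5682, -0.1154, 158.0], [0.5688, -0.1132, 168.0], [0.5687, -0.1102, 189.0], [0.5714, -0.1079, 252.0]]
blank edge minus earlier (mm) 0.19025565164249025
face [ 0.5678 -0.0948] gap to edge mm 0.41
face [ 0.5656 -0.0449] gap to edge mm 0.3
face [0.5634 0.0051] gap to edge mm 0.19
```

```bash
python3 -m inch '[{"dx":-20,"dy":0,"dz":-30,"yaw":0},{"dx":-60,"dy":-10,"dz":-70,"yaw":0},{"dx":-100,"dy":-30,"dz":-110,"yaw":0},{"dx":-140,"dy":-50,"dz":-150,"yaw":0},{"dx":-180,"dy":-70,"dz":-150,"yaw":0},{"dx":-220,"dy":-70,"dz":-150,"yaw":0},{"dx":-220,"dy":-70,"dz":-150,"yaw":0},{"dx":-220,"dy":-70,"dz":-150,"yaw":0}]' | grep -E "time|pos"
python3 - <<'E'
from h import *
s=grab_frame("side");t=grab_frame("top")
th=np.linspace(0,6.28,40);c=np.array([.4945,.3695,.084])
pts=np.vstack([c+np.c_[.045*np.cos(th),.045*np.sin(th),0*th+.075],c+np.c_[.036*np.cos(th),.036*np.sin(th),0*th],[c+[0,0,.15]]])
for n in("side","top"):
    q=proj(cam(n),pts);print(n,"pail pred",np.r_[q.min(0),q.max(0)].round(),[(x["p"],np.round(np.array(x["rect"])*[640,480,640,480]).tolist()) for x in spotter.recognise(n,"pail")][:2])
square_fit(cam("top"),t,[.5516,-.0455,.044],(325,185,400,285))
# bystanders moved? change of pictures outside pail/square/robot
t0=np.load("pics/top0.npy").astype(int);d=np.abs(t.astype(int)-t0).max(2)
for n,(u,v,r) in dict(glue=(255,194,15),jar=(427,186,13),sander=(278,340,20),driver=(342,327,40),hammer=(330,178,45),chuck=(137,255,15),brush=(427,335,38)).items(): print(n,(d[v-12:v+13,u-r:u+r]>60).mean().round(3))
E
```

```text
time: 28.17
eef_pos: [0.5275, -0.2626, 0.2493]
side pail pred [258. 155. 292. 212.] [(0.91, [260.0, 152.0, 288.0, 213.0]), (0.29, [330.0, 296.0, 390.0, 353.0])]
top pail pred [171. 261. 211. 299.] [(0.72, [164.0, 261.0, 208.0, 297.0])]
fit 0.5516498602059358 -0.04636730504803559 yaw deg 2.5088553971976135 cost 132.6627450980392 mask 895.0
glue 0.0
jar 0.0
sander 0.0
driver 0.0
hammer 0.0
chuck 0.0
brush 0.0
```

```bash
python3 -c "
from workcell import manip
print(manip.sign_off())"
```

```text
the job is handed in; nothing more can be done
None
```

I handed the job in at about 28 s. The pail hangs on the hook, released and upright with its offcuts in. The square lies with its stock against the blank's front edge (measured gap about 0.3 mm) and its blade's outer edge on the red line, about 0.6 mm off its centre. The other things did not move in the top view.

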